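# Put the condiment tins away in the combination-locked pantry box

## Robot

A 6-joint arm with a two-finger parallel gripper is mounted at the origin on the work surface. World frame = base frame: x ahead of the robot, y to its left, z up, the work surface at z = 0. Lengths are in mm, angles in rad, forces in N, time in s.
With the tool pointing down it reaches from about 350 to 775 mm from the base axis. Payload 7.3 kg.
Tool frame: the origin (TCP) lies on the centre line of the jaws, within the pads' length; the fingertips stand 14 mm ahead of it and the grasp point (between the pads) lies 5 mm behind it (manip.finger_overhang is the distance from the TCP to the fingertips, in mm); x points along the fingers, y is the direction in which the jaws open and shut, and the axes are right-handed (so a half turn about x gives the same grasp; the last joint's range is limited). The gripper opens to 92 mm and grips with 3 to 60 N. Pads are 19 mm wide; open, the fingers measure 130 mm over their backs; the gripper's body (75 mm by 190 mm) begins 47 mm behind the grasp point.
Start: joints at [-0.146, 0.342, 1.524, -0, 1.275, -0.146], TCP at [525.018, 0.02, 240.741] pointing down, gripper open.
Joint ranges: [-2.53, 2.53], [-0.77, 2.02], [0.04, 2.7], [-1, 4.14], [0.28, 2.66], [-3.11, 3.11]. Speed limits (rad/s): [2.57, 2.57, 3.14, 3.14, 3.14, 3.14].

## Interface

Orientations are given as [roll, pitch, yaw] about the fixed x, y, z axes, in that order (R = Rz(yaw) Ry(pitch) Rx(roll)).
In Python, from station import manip gives the robot as it stands.
- The arm moves only by the tool apply_moves, never from a script. Its argument "increments" is a list of rows, each a list of 3 entries, a list of its own where there are three numbers: the finger opening in cm, from 0 to 9.18, then the shift along the tool's x, y, z in cm, then the turn about the tool's x in degrees. A call has 1 to 8 rows; each row shifts and turns the pose as measured when the row begins, along the tool's axes as they then stand; what a row does not reach is not made up. A row lasts 1/8 s, in which the tool goes at most 62.5 mm and 10.7 degrees, less where a joint would pass 70% of its speed; a pose out of reach is approached as far as the arm can. A call with a gripper value outside its range is refused whole. The fingers move at their own pace and stop on an object; "newtons" is the grip in N (left out, the last holds). Time passes only in rows, so rows that do not move let the fingers close. It gives the time, the measured TCP pose, the force and the opening at its end, in the units of the state.
- manip.get_state(): the state, without advancing time (a new reading comes with each control period).
- manip.camera(name): name is "scene" or "side" or "wrist"; returns a dict with "image" (400x640x3 uint8, blue, green, red), "fx", "fy", "cx", "cy" (pixels), "distortion" ([k1, k2, p1, p2, k3] as OpenCV has them; the pictures are not rectified), "world_to_cam" (4x4, takes a point from world to camera coordinates); the wrist camera has in their place "mount" (4x4, takes a point from camera to tool coordinates, whose origin is the TCP and whose axes are the tool frame's). Camera axes: x right, y down, z forward; pixel columns grow to the right and rows downward; lengths in mm; the calibration is good to about 2 mm. A picture is of the moment at which its call begins: read the wrist's pose just before it. There is no depth.
- manip.hand_in(): hands the job in, once; it reports no verdict.
The state is a dict: "clock": time; "qpos": joint angles; "qd": joint speeds; "joint_efforts": joint torques, N m; "position": TCP position; "tool_rot": TCP orientation; "wrist_force": force on the tool from outside, world axes, zero at the start; "ft_torque": the same for the moment, N m; "width": finger opening in mm.
Only numpy, scipy, OpenCV 4.12 (cv2) and the standard library are available. Lean on these libraries where they do the work, as an engineer would, in place of code of your own. Each camera call takes 0.05 s, during which the arm holds its last target. There are 200 camera calls.

## Task

Put all the condiment tins away in the locked box: set its left dial to 4 and its right dial to 1, draw the bolt fully back, swing the hasp fully off the lid, open the lid wide, and put every tin that is there down inside. Then shut the lid, swing the hasp fully back over it, push the bolt fully home, and turn both dials off the code to some other number each. Leave the bottle, mill and bowl where they stand.

Things in the scene. Friction and masses are not known exactly. Their poses are not given: they have to be found in the camera images.
- lockbox: The grey metal lock box, fixed to the table. Origin: centre of its footprint at table height; its x axis points from the lock side (nearest the robot) to the lid's hinge side, y to the left, z up. Lock ledge: x -125 to -10 mm, y +-135, top at z 50. Storage well behind it: outside x -10 to 120, y +-135, walls 4 mm, rim at z 75, floor at z 4 (inside 122 x 262 mm, 71 deep)
- dial_left_grip (a point): left dial (box x -75, y +75 mm): point on its upright axis at z 78. Notched grey disc 48 mm across, top at z 58, carrying a black upright finger bar 11 mm thick, 42 long, z 63 to 90; the bar's white end is the pointer. Numerals 0 to 5 on the ledge round it: 0 to the left (+y), 1 and 2 on the lid side, 3 right, 4 and 5 on the robot's side. The frame turns with the dial, y axis towards the pointer
- dial_right_grip (a point): right dial (lock box y -75, x -75 mm), the same as the left one
- dial_left (a joint): turn of the left dial, rad, growing clockwise seen from above: 0 (pointer to +y of the box) at number 0 and 1.047 (60 degrees) more per number; end stops 0.1 beyond 0 and 5. Needs 0.03 N m, stays where left. While the bolt is drawn back its prong sits in the disc's notch and the dial cannot be turned
- dial_right (a joint): turn of the right dial, rad, growing clockwise seen from above: 0 (pointer to +y of the box) at number 0 and 1.047 (60 degrees) more per number; end stops 0.1 beyond 0 and 5. Needs 0.03 N m, stays where left. As the left one
- bolt (a joint):  how far the sliding bolt is drawn back towards the robot (-x of the box), m; 0 home (towards the lid), 0.015 fully back. Rubs with 1.5 N. It can be drawn only when both dials stand on the code within about 0.15 rad (prongs then enter the discs' notches); home, its small post beside the hasp's tail keeps the hasp from swinging, either off or back on
- bolt_tab (a point): upright steel grip tab of the bolt, between the two dials on the middle line of the ledge: 10 mm (box x) by 16 mm (box y), z 58 to 91; the point is on its middle line at z 80. At home it is at x -36 of the box. It moves with the bolt
- hasp (a joint):  angle of the hasp, rad; 0 = arm lies over the lid's front edge pointing to +x of the box, 1.57 = swung outwards to the left (+y of the box), fully off the lid (counter-clockwise seen from above). Turns easily, stays where left; with the bolt home it keeps about 0.2 rad of play
- hasp_peg (a point): upright round black peg on the hasp's arm, 12 mm across, z 92 to 122, 38 mm from the hasp's pivot; the point is its axis at z 107. Moves with the hasp. The arm is a flat steel bar 16 mm wide, z 86 to 92
- hasp_pivot (a point): the hasp's upright pivot axis (lock box x -20, y +115 mm), at z 107
- lid (a joint):  opening of the lid, rad; 0 shut, end stop 1.85; the hinge is stiff (0.32 N m), so it stays where it is left when opened, but held down by the hasp while that lies over it
- lid_handle (a point): middle of the lid's bar handle: a round steel bar 8 mm across, 80 mm long along y of the box, on two posts at its ends; its axis is 34 mm above the lid's top face and 28 mm behind the lid's front edge (102 mm from the hinge line; z 117.5 when shut). Moves with the lid and can turn between the fingers
- lid_hinge (a point): middle of the lid's hinge line (lock box x 120, z 75.5), along y of the box; the lid is a plate 130 x 270 x 8 mm, lying above this line
- tin1_center (a point): centre (half-way up) of a square condiment tin, body 44 x 44 mm and 52 high, plus a 5 mm cap on top, 120 g; z axis up along the tin, x and y square to its sides. May be absent (then None)
- tin2_center (a point): centre (half-way up) of a square condiment tin, body 44 x 44 mm and 52 high, plus a 5 mm cap on top, 120 g; z axis up along the tin, x and y square to its sides. May be absent (then None)
- tin3_center (a point): centre (half-way up) of a square condiment tin, body 44 x 44 mm and 52 high, plus a 5 mm cap on top, 120 g; z axis up along the tin, x and y square to its sides. May be absent (then None)
- tin4_center (a point): centre (half-way up) of a square condiment tin, body 44 x 44 mm and 52 high, plus a 5 mm cap on top, 120 g; z axis up along the tin, x and y square to its sides. May be absent (then None)
- soy_bottle: bystander: soy sauce bottle, 54 mm across, 150 high; origin at its foot
- pepper_mill: bystander: wooden pepper mill, 52 mm across, 150 high; origin at its foot
- dip_bowl: bystander: white dip bowl, 110 mm across, 45 high; origin at its foot
There are look-alikes about, which are no part of the job. Leave any orange look-alike of the part that bears tin3_center alone.

How it is judged (in metres and radians):
On the way, in this order (a step that is already met when the one before it is completed fails the run):
1. both dials stand on the code, left 4, right 1 (value of joint dial_left between 3.889 and 4.489 rad and value of joint dial_right between 0.747 and 1.347 rad), for 0.2 s.
2. the bolt is drawn back (value of joint bolt above 0.0115 m), for 0.1 s.
3. the hasp is swung off the lid (value of joint hasp above 1.2 rad), for 0.1 s.
4. the lid is open wide (value of joint lid above 1.35 rad), for 0.2 s.
5. every tin present is down inside the box (x of tin1_center in the frame of lockbox between 0 and 0.11 m and y of tin1_center in the frame of lockbox between -0.125 and 0.125 m and z of each of tin1_center, tin2_center, tin3_center, tin4_center in the frame of lockbox below 0.05 m and x of tin2_center in the frame of lockbox between 0 and 0.11 m and y of tin2_center in the frame of lockbox between -0.125 and 0.125 m and x of tin3_center in the frame of lockbox between 0 and 0.11 m and y of tin3_center in the frame of lockbox between -0.125 and 0.125 m and x of tin4_center in the frame of lockbox between 0 and 0.11 m and y of tin4_center in the frame of lockbox between -0.125 and 0.125 m), for 0.3 s.
6. the lid is shut (value of joint lid below 0.06 rad), for 0.2 s.
7. the hasp is back over the lid (value of joint hasp below 0.25 rad), for 0.1 s.
8. the bolt is home (value of joint bolt below 0.004 m), for 0.1 s.
At the end, for the whole second after the job is handed in: every tin present lies at rest inside the box; lid shut (within 0.06 rad), hasp over it (within 0.25 rad), bolt home (within 4 mm), both dials at least 0.7 rad (two thirds of a number step) off the code (all of step 5 and linear speed of each of tin1, tin2, tin3, tin4 below 0.03 m/s and value of joint lid below 0.06 rad and value of joint hasp below 0.25 rad and value of joint bolt below 0.004 m and not (value of joint dial_left between 3.489 and 4.889 rad) and not (value of joint dial_right between 0.347 and 1.747 rad)); the robot touches nothing.
It fails at once if the soy bottle is moved more than 3 cm (distance of soy_bottle from where it was at the start of the episode above 0.03 m).
It fails at once if the pepper mill is moved more than 3 cm (distance of pepper_mill from where it was at the start of the episode above 0.03 m).
It fails at once if the dip bowl is moved more than 3 cm (distance of dip_bowl from where it was at the start of the episode above 0.03 m).
Of tin1, tin2, tin3, tin4 only 2 to 3 are there at a start; the rules pass over those that are not, and their reading is None.
At some moment in a run one of tin1, tin2, tin3, tin4 may be knocked a few centimetres aside while the robot is not near it.
Once in a run the grip may slacken for a moment while it holds something.
It also fails if it takes over 210 s, if anything falls off the work surface, if the arm or the gripper's body presses on something with over 40 N, if the wrist force passes 120 N, or if a joint passes its speed limit or range.

## Working session

There is one attempt and no reset: what is moved stays moved. The work goes in short steps, Python scripts to look and compute and a tool call to move; the robot and the scene stay as the last step left them, time stands still between calls to the robot, and variables do not carry over. Pictures are saved under pics/ and viewed, about 12 in all and at most 16, crops included, and the job is handed in when it is done.

Besides the shell and the picture viewer there is one more tool, called by a JSON object that holds its "api" and its "payload". apply_moves: Moves the arm, as the interface text tells. Its arguments: {"type":"object","properties":{"increments":{"type":"array"},"newtons":{"type":"number"}},"required":["increments"]}

```bash
ls; mkdir -p pics; cat > h.py <<'E'
import numpy as np, cv2
from station import manip
def snap(name,fn=None):
    c=manip.camera(name)
    if fn: cv2.imwrite('pics/'+fn,c['image'])
    return c
E
python3 - <<'E'
from h import *
print(manip.get_state())
for n in ['scene','side','wrist']:
    c=snap(n,n+'0.png'); print(n,{k:(np.round(v,3).tolist() if k!='image' else v.shape) for k,v in c.items()})
E
```

```text
pics
{'clock': 0.0, 'qpos': array([-1.46001480e-01,  3.42690149e-01,  1.52507588e+00, -2.89112018e-05,
        1.27541541e+00, -1.46017914e-01]), 'qd': array([ 0.00067805,  0.00166074,  0.00064404, -0.00061934,  0.00059924,
       -0.0012545 ]), 'joint_efforts': array([ 7.61924657e-04, -4.31245601e+01, -2.44219762e+01,  7.17750052e-02,
        5.59406646e-02, -1.04314388e-04]), 'position': array([5.24580261e+02, 7.47023631e-02, 2.40041327e+02]), 'tool_rot': array([-1.69941539,  1.56920731,  3.01299846]), 'wrist_force': array([-0.17753517,  0.09691409,  0.14354296]), 'ft_torque': array([ 0.04720816, -0.04406749, -0.01422827]), 'width': 91.63668670684643}
scene {'image': (400, 640, 3), 'fx': 422.832, 'fy': 422.832, 'cx': 310.958, 'cy': 199.77, 'distortion': [-0.067, 0.0, 0.0, 0.0, 0.0], 'world_to_cam': [[-0.77, 0.638, -0.011, 423.999], [0.441, 0.519, -0.732, -175.887], [-0.461, -0.569, -0.681, 1818.454], [0.0, 0.0, 0.0, 1.0]]}
side {'image': (400, 640, 3), 'fx': 416.872, 'fy': 416.872, 'cx': 310.827, 'cy': 203.249, 'distortion': [-0.06, 0.0, 0.0, 0.0, 0.0], 'world_to_cam': [[-0.893, -0.45, 0.019, 466.729], [-0.258, 0.477, -0.84, 199.094], [0.369, -0.755, -0.542, 1107.214], [0.0, 0.0, 0.0, 1.0]]}
wrist {'image': (400, 640, 3), 'fx': 308.304, 'fy': 308.304, 'cx': 314.883, 'cy': 200.092, 'distortion': [0.016, 0.0, 0.0, 0.0, 0.0], 'mount': [[-0.001, -0.259, 0.966, -144.24], [1.0, -0.001, 0.001, 2.05], [0.001, 0.966, 0.259, -69.527], [0.0, 0.0, 0.0, 1.0]]}
```

View pics/scene0.png

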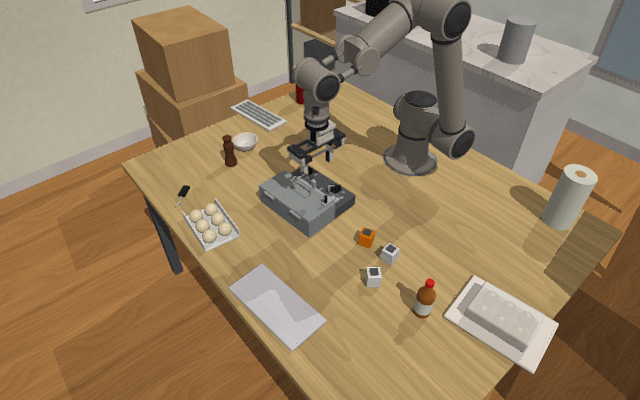

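View pics/side0.png

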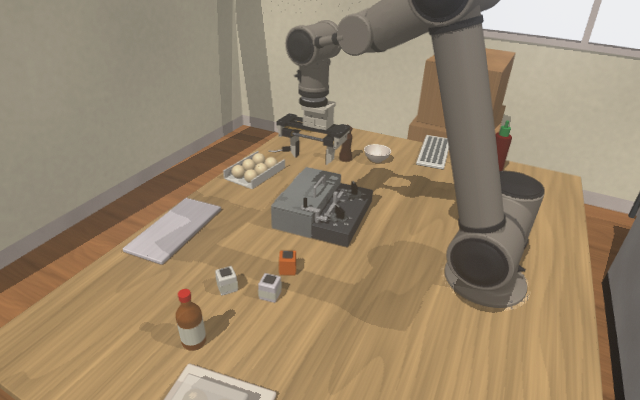

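View pics/wrist0.png

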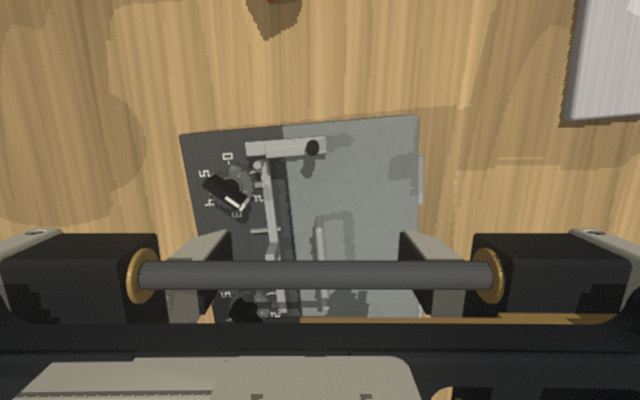

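The pictures show the box ahead of the arm, two pale tins and the orange look-alike on its left (side view about (227,280), (270,287) and (288,262)), and the bottle at (190,320). The mill and bowl stand on its right. The wrist view shows the left half of the box. I'll raise the arm and back it off so the wrist camera sees the whole lock.

{"api": "apply_moves", "payload": {"increments": [[9.18,[-3,0,4],0],[9.18,[-3,0,4],0],[9.18,[-3,0,4],0],[9.18,[-3,0,3],0],[9.18,[0,0,0],0]]}}

```text
clock: 0.78
position: [524.3, -153.7, 361.2]
tool_rot: [-1.769, 1.565, 2.945]
wrist_force: [0.6, 0.3, -0.5]
width: 92.0
```

```bash
cat >> h.py <<'E'
from scipy.spatial.transform import Rotation as Ro
def T_tool(s=None):
    s=s or manip.get_state(); T=np.eye(4)
    T[:3,:3]=Ro.from_euler('xyz',s['tool_rot']).as_matrix(); T[:3,3]=s['position']; return T
def grab(name,fn=None):
    s=manip.get_state(); c=snap(name,fn)
    c['c2w']=T_tool(s)@c['mount'] if name=='wrist' else np.linalg.inv(c['world_to_cam'])
    c['K']=np.array([[c['fx'],0,c['cx']],[0,c['fy'],c['cy']],[0,0,1]]); return c
def ray(c,uv):
    p=cv2.undistortPoints(np.array([[uv]],float),c['K'],np.array(c['distortion']))[0,0]
    d=c['c2w'][:3,:3]@[p[0],p[1],1]; return c['c2w'][:3,3],d/np.linalg.norm(d)
def onz(c,uv,z):
    o,d=ray(c,uv); return o+d*(z-o[2])/d[2]
def proj(c,P):
    w2c=np.linalg.inv(c['c2w']); r,_=cv2.Rodrigues(w2c[:3,:3])
    return cv2.projectPoints(np.array(P,float).reshape(-1,1,3),r,w2c[:3,3],c['K'],np.array(c['distortion']))[0][:,0]
def save(c,fn):
    import pickle; pickle.dump(c,open(fn,'wb'))
def load(fn):
    import pickle; return pickle.load(open(fn,'rb'))
E
python3 - <<'E'
from h import *
c=grab('wrist'); save(c,'w1.pkl'); 
s=manip.get_state(); print(s['position'],s['tool_rot'])
im=c['image'];cv2.imwrite('pics/w1.png',cv2.resize(im[0:300,80:480],None,fx=2,fy=2,interpolation=cv2.INTER_CUBIC))
a=grab('scene');save(a,'s1.pkl');b=grab('side');save(b,'d1.pkl')
A=cv2.resize(a['image'][215:325,335:455],None,fx=3.3,fy=3.3,interpolation=2);B=cv2.resize(b['image'][235:355,165:305],None,fx=2.8,fy=2.8,interpolation=2)
h=max(A.shape[0],B.shape[0]);pad=lambda x:cv2.copyMakeBorder(x,0,h-x.shape[0],0,0,0)
cv2.imwrite('pics/ab.png',np.hstack([pad(A),pad(B)]));print(A.shape,B.shape)
E
```

```text
[ 523.83938616 -152.40287503  359.67714931] [-1.89143921  1.56161438  2.82380735]
(363, 396, 3) (336, 392, 3)
```

View pics/w1.png

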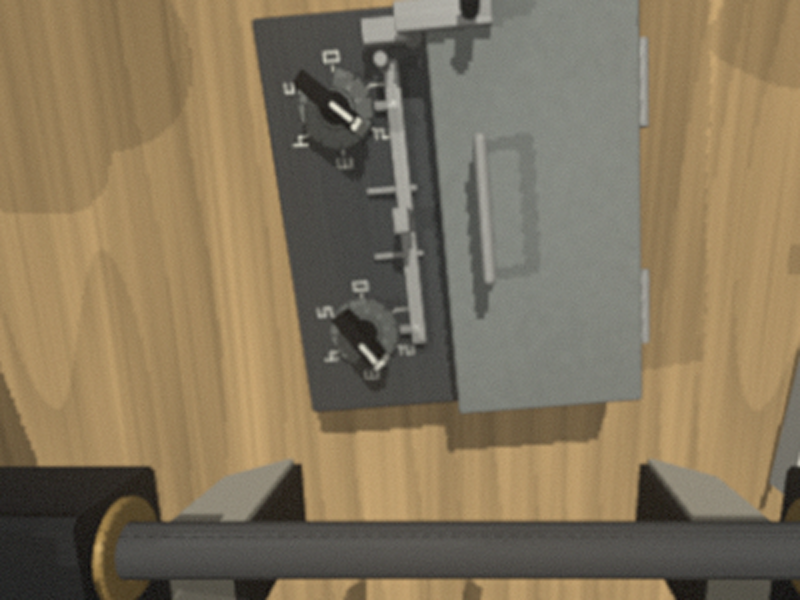

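View pics/ab.png

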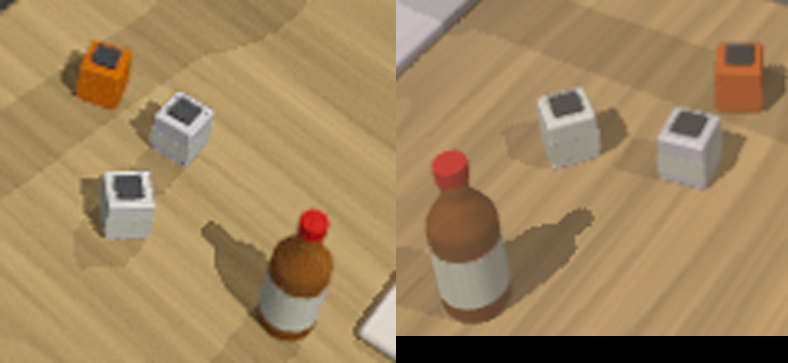

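The wrist crop shows the ledge's front corners at (255,20) and (315,411), the lid's right-hand corners at (460,411) and (640,400), and the handle from (480,133) to (490,282). The white pointers are at about (350,116) and (373,355). The other crop shows two white tins with black caps, plus the orange one. I'll measure the box pose, the dial angles and the tins.

```bash
cat > m.py <<'E'
from h import *
c=load('w1.pkl')
F=lambda p:(80+p[0]/2-.25,p[1]/2-.25)
fe=[((255,20),50,(-125,135)),((315,411),50,(-125,-135)),((640,400),83.5,(120,-135)),((460,411),83.5,(-10,-135)),((479,133),119,(18,40)),((490,282),119,(18,-40))]
W=np.array([onz(c,F(p),z)[:2] for p,z,_ in fe]);B=np.array([b for *_,b in fe],float)
wc,bc=W.mean(0),B.mean(0);U,S,Vt=np.linalg.svd((B-bc).T@(W-wc));R=(U@Vt).T
t=wc-R@bc;print('box',t,np.degrees(np.arctan2(R[1,0],R[0,0])),'\nres',np.round(W-(B@R.T+t),1).tolist())
for n,p,y in [('L',(350,116),75),('R',(373,355),-75)]:
    q=R.T@(onz(c,F(p),88)[:2]-t)-[-75,y];print(n,q,'dial rad',np.arctan2(q[0],q[1])%(2*np.pi))
for n,p,z in [('peg',(470,3),122),('tab',(401,192),91),('bar',(338,107),90)]: print(n,R.T@(onz(c,F(p),z)[:2]-t))
a,b=load('s1.pkl'),load('d1.pkl')
for cam,nm in[(a,'scene'),(b,'side')]:
    im=cam['image'];hsv=cv2.cvtColor(im,cv2.COLOR_BGR2HSV);m=(hsv[...,2]<90).astype('uint8')*255
    x0,y0,x1,y1=(335,215,400,300) if nm=='scene' else (200,240,305,310)
    k=np.zeros_like(m);k[y0:y1,x0:x1]=m[y0:y1,x0:x1];n,l,st,ce=cv2.connectedComponentsWithStats(k)
    for i in range(1,n):
        if 15<st[i,4]<200: 
            pts=np.array([onz(cam,(x,y),57)[:2] for y,x in np.argwhere(l==i)],'float32');r=cv2.minAreaRect(pts);print(nm,ce[i],st[i,4],onz(cam,ce[i],57),'size',np.round(r[1]),'ang',r[2])
E
python3 m.py
```

```text
box [516.93067958 -70.95434679] 4.581805023969422 
res [[2.4, -2.7], [2.5, 1.0], [-2.4, -0.3], [-0.0, 1.7], [-1.6, 2.7], [-0.8, -2.4]]
L [ 12.89790585 -11.56189395] dial rad 2.301627991057672
R [  8.99612334 -12.57463376] dial rad 2.5205936016688457
peg [ 16.51887692 108.01824719]
tab [-35.00620999  16.29910763]
bar [-68.47339396  68.68184029]
scene [366.63888889 232.02777778] 36 [485.01510257 218.16096322  57.        ] size [23. 23.] ang 30.3094482421875
scene [390.375 248.4  ] 40 [477.47082853 319.95188429  57.        ] size [24. 22.] ang 5.583137035369873
scene [373.70833333 271.27083333] 48 [585.97206065 349.96715807  57.        ] size [23. 23.] ang 49.63505935668945
side [287.71111111 254.13333333] 45 [479.945248   221.37125937  57.        ] size [21. 20.] ang 28.155399322509766
side [225.93103448 272.44827586] 29 [579.52374331 354.44362769  57.        ] size [22. 22.] ang 45.2816162109375
side [269.53333333 278.64444444] 45 [473.45923785 322.60838316  57.        ] size [22. 22.] ang 12.082244873046875
```

```bash
cat >> h.py <<'E'
BT=np.array([516.9,-71.0]);BYAW=np.radians(4.58)
import json,os
if os.path.exists('box.json'): v=json.load(open('box.json'));BT=np.array(v[:2]);BYAW=np.radians(v[2])
def b2w(x,y):
    c,s=np.cos(BYAW),np.sin(BYAW);return BT+[c*x-s*y,s*x+c*y]
def w2b(p):
    c,s=np.cos(BYAW),np.sin(BYAW);d=np.array(p[:2])-BT;return np.array([c*d[0]+s*d[1],-s*d[0]+c*d[1]])
def phi_now(T=None):
    T=T_tool() if T is None else T
    y=T[:3,1];return np.degrees(np.arctan2(-y[1],y[0]))
def plan(tx,ty,tz,phi=None,step=4.5,w=9.18):
    """rows from the present pose to TCP (tx,ty,tz), cw heading phi (deg)"""
    T=T_tool();p=T[:3,3];f=phi_now(T);d=np.array([tx,ty,tz])-p;dp=0 if phi is None else (phi-f)
    n=int(max(1,np.ceil(np.linalg.norm(d)/10/step),np.ceil(abs(dp)/9.5)))
    print('at',np.round(p,1),'phi',round(f,1),'d',np.round(d,1),'dphi',round(dp,1),'rows',n)
    for i in range(n):
        a=np.radians(f+dp*i/n);y=np.array([np.cos(a),-np.sin(a),0]);z=np.array([-np.sin(a),-np.cos(a),0]);q=d/n/10
        print([w,[round(-q[2],2),round(q@y,2),round(q@z,2)],round(dp/n,1)],end=', ')
    print()
E
python3 -c "
from h import *
print(b2w(-75,75),b2w(-75,-75));plan(*b2w(-75,75),170,-53)"
```

```text
[436.15066572  -2.22831242] [ 448.12831242 -151.74933428]
at [ 523.5 -150.8  358.3] phi -0.3 d [ -87.3  148.5 -188.3] dphi -52.7 rows 6
[9.18, [np.float64(3.14), np.float64(-1.44), np.float64(-2.48)], np.float64(-8.8)], [9.18, [np.float64(3.14), np.float64(-1.05), np.float64(-2.67)], np.float64(-8.8)], [9.18, [np.float64(3.14), np.float64(-0.63), np.float64(-2.8)], np.float64(-8.8)], [9.18, [np.float64(3.14), np.float64(-0.19), np.float64(-2.87)], np.float64(-8.8)], [9.18, [np.float64(3.14), np.float64(0.25), np.float64(-2.86)], np.float64(-8.8)], [9.18, [np.float64(3.14), np.float64(0.68), np.float64(-2.79)], np.float64(-8.8)],
```

{"api": "apply_moves", "payload": {"increments": [[9.18,[3.1,-1.4,-2.5],-8.8],[9.18,[3.1,-1.0,-2.7],-8.8],[9.18,[3.1,-0.6,-2.8],-8.8],[9.18,[3.1,-0.2,-2.9],-8.8],[9.18,[3.1,0.2,-2.9],-8.8],[9.18,[3.1,0.7,-2.8],-8.8],[6,[0,0,0],0],[6,[0,0,0],0]]}}

```text
clock: 1.92
position: [422.4, 11.9, 162.1]
tool_rot: [-2.875, 1.545, 2.803]
wrist_force: [0.1, 0.3, 1.4]
width: 76.2
```

```bash
sed -i 's/print(\[w,\[round(-q\[2\],2),round(q@y,2),round(q@z,2)\],round(dp\/n,1)\]/print([w,[round(float(v),2) for v in (-q[2],q@y,q@z)],round(float(dp\/n),1)]/' h.py
python3 - <<'E'
from h import *
c=grab('wrist'); save(c,'w2.pkl')
print(T_tool()[:3,3],phi_now(),manip.get_state()['qpos'])
im=c['image'].copy()
for x,y,z in [(-75,75,90),(-36,0,91),(-20,115,92),(18,115,122),(-125,135,50)]:
    u=proj(c,[[*b2w(x,y),z]])[0];print((x,y,z),u);cv2.circle(im,tuple(int(v) for v in u),3,(0,0,255),1)
cv2.imwrite('pics/w2.png',im)
E
```

```text
[422.28032167  11.75157866 162.07880324] -55.284458525126716 [-0.15757618  0.2604095   1.88715857  0.00568128  1.0202249  -1.12541789]
(-75, 75, 90) [308.99613617 239.80032762]
(-36, 0, 91) [268.04018041 331.06014015]
(-20, 115, 92) [396.06785651 262.4283832 ]
(18, 115, 122) [440.05789713 321.63549374]
(-125, 135, 50) [327.77569376 133.93249404]
```

View pics/w2.png

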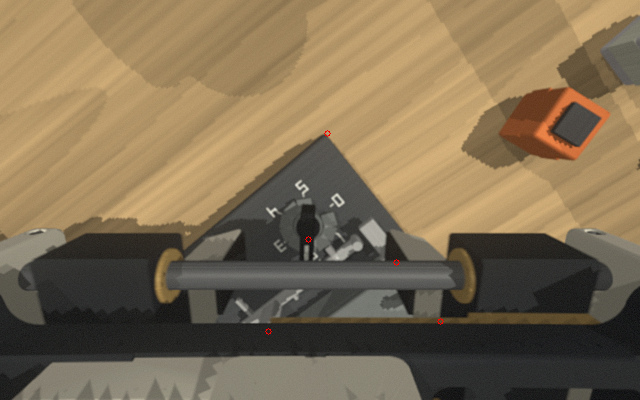

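```bash
python3 -c "
from h import *
plan(*b2w(-75,75),120,-55,3,2.5)"
```

```text
at [422.3  11.8 162.1] phi -55.3 d [ 13.9 -14.  -42.1] dphi 0.3 rows 2
[2.5, [2.1, -0.18, 0.97], 0.1], [2.5, [2.1, -0.18, 0.97], 0.1],
```

{"api": "apply_moves", "payload": {"increments": [[2.5,[1.0,-0.2,1.0],0],[2.5,[1.0,-0.2,1.0],0],[2.5,[1.0,0,0],0],[2.5,[1,0,0],0],[2.5,[0,0,0],0],[2.5,[0,0,0],0]]}}

```text
clock: 2.72
position: [438.4, -5.7, 119.5]
tool_rot: [-2.885, 1.547, 2.787]
wrist_force: [0.5, -1.2, 0.4]
width: 25.5
```

```bash
python3 -c "
from h import *
plan(*b2w(-75,75),81,None,3,2.5);print(manip.get_state()['width'])"
```

```text
at [438.4  -5.7 119.5] phi -55.0 d [ -2.3   3.4 -38.5] dphi 0 rows 2
[2.5, [1.93, 0.08, -0.19], 0.0], [2.5, [1.93, 0.08, -0.19], 0.0], 
25.455481692955818
```

{"api": "apply_moves", "payload": {"increments": [[2.5,[1.4,0.1,-0.3],0],[2.5,[1.4,0,0],0],[2.5,[0.9,0,0],0],[2.5,[0,0,0],0],[0.5,[0,0,0],0],[0.5,[0,0,0],0],[0.5,[0,0,0],0]], "newtons": 15}}

```text
clock: 3.6
position: [435.3, -5.2, 83.6]
tool_rot: [-2.652, 1.549, 3.023]
wrist_force: [3.3, 4.4, -6.3]
width: 10.9
```

```bash
python3 -c "
from h import *
plan(*b2w(-75,75),81,55.4,3,.5);s=manip.get_state();print(s['width'],s['wrist_force'],s['ft_torque'])"
```

```text
at [435.3  -5.2  83.6] phi -55.2 d [ 0.9  3.  -2.6] dphi 110.6 rows 12
[0.5, [0.02, 0.02, -0.01], 9.2], [0.5, [0.02, 0.02, -0.01], 9.2], [0.5, [0.02, 0.02, -0.02], 9.2], [0.5, [0.02, 0.02, -0.02], 9.2], [0.5, [0.02, 0.01, -0.02], 9.2], [0.5, [0.02, 0.01, -0.02], 9.2], [0.5, [0.02, 0.01, -0.02], 9.2], [0.5, [0.02, 0.0, -0.03], 9.2], [0.5, [0.02, -0.0, -0.03], 9.2], [0.5, [0.02, -0.01, -0.03], 9.2], [0.5, [0.02, -0.01, -0.02], 9.2], [0.5, [0.02, -0.01, -0.02], 9.2], 
10.89290816304644 [ 3.31033662  4.44152235 -6.32215025] [ 0.98781978 -0.65576177  0.0046599 ]
```

{"api": "apply_moves", "payload": {"increments": [[0.5,[0,0.25,0],0],[0.5,[0,0,0],9],[0.5,[0,0,0],9],[0.5,[0,0,0],9],[0.5,[0,0,0],9],[0.5,[0,0,0],9],[0.5,[0,0,0],9],[0.5,[0,0,0],0]]}}

```text
clock: 4.6
position: [433.0, -6.3, 83.6]
tool_rot: [-1.454, 1.54, -3.03]
wrist_force: [-0.2, -2.2, -4.1]
width: 10.9
```

```bash
python3 -c "
from h import *
plan(*b2w(-75,75),83,55.4,3,.5);s=manip.get_state();print(s['width'],s['wrist_force'],s['ft_torque'])"
```

```text
at [433.   -6.3  83.6] phi 0.3 d [ 3.2  4.  -0.6] dphi 55.1 rows 6
[0.5, [0.01, 0.05, -0.07], 9.2], [0.5, [0.01, 0.04, -0.08], 9.2], [0.5, [0.01, 0.03, -0.08], 9.2], [0.5, [0.01, 0.02, -0.08], 9.2], [0.5, [0.01, 0.0, -0.09], 9.2], [0.5, [0.01, -0.01, -0.08], 9.2], 
10.920285625391665 [-0.16331658 -2.16198611 -4.05640198] [-0.22072043 -0.19503944 -0.03601161]
```

{"api": "apply_moves", "payload": {"increments": [[0.5,[0,0,-0.2],9],[0.5,[0,0,-0.2],9],[0.5,[0,0,0],9],[0.5,[0,0,0],9],[0.5,[0,0,0],9],[0.5,[0,0,0],9],[0.5,[0,0,0],0]]}}

```text
clock: 5.48
position: [430.8, -5.0, 83.7]
tool_rot: [-0.378, 1.533, -2.895]
wrist_force: [-1.1, -2.4, -4.1]
width: 10.6
```

```bash
python3 -c "
from h import *
plan(*b2w(-75,75),83,55.4,3,.5);s=manip.get_state();print(s['width'],s['wrist_force'],s['ft_torque'])"
```

```text
at [430.8  -5.   83.7] phi 54.3 d [ 5.4  2.8 -0.7] dphi 1.1 rows 1
[0.5, [0.07, 0.09, -0.6], 1.1], 
10.633588164921747 [-1.06397077 -2.43977024 -4.12477866] [-0.40179369 -0.03918609 -0.0300387 ]
```

{"api": "apply_moves", "payload": {"increments": [[0.5,[0,0,0],1.5],[2.8,[0,0,0],0],[2.8,[0,0,0],0],[2.8,[-3,0,0],0],[2.8,[-3,0,0],0],[2.8,[0,0,0],0],[2.8,[0,0,0],0]]}}

```text
clock: 6.35
position: [434.3, -4.0, 145.7]
tool_rot: [-0.357, 1.536, -2.891]
wrist_force: [0.4, 0.2, -0.3]
width: 28.0
```

```bash
python3 -c "
from h import *
plan(*b2w(-75,-75),150,138,3,2.8);s=manip.get_state();print(s['width'],s['wrist_force'],s['tool_rot'],T_tool()[:3,0])"
```

```text
at [434.3  -4.  145.7] phi 55.2 d [  13.9 -147.7    4.3] dphi 82.8 rows 9
[2.8, [-0.05, 1.44, 0.81], 9.2], [2.8, [-0.05, 1.55, 0.57], 9.2], [2.8, [-0.05, 1.62, 0.32], 9.2], [2.8, [-0.05, 1.65, 0.05], 9.2], [2.8, [-0.05, 1.64, -0.21], 9.2], [2.8, [-0.05, 1.58, -0.47], 9.2], [2.8, [-0.05, 1.48, -0.72], 9.2], [2.8, [-0.05, 1.35, -0.94], 9.2], [2.8, [-0.05, 1.18, -1.15], 9.2], 
28.01764351544583 [ 0.40715672  0.17797981 -0.25054631] [-0.35719544  1.53615872 -2.89069091] [-0.03354636 -0.00859802 -0.99940018]
```

{"api": "apply_moves", "payload": {"increments": [[2.8,[-0.1,1.4,0.8],10.4],[2.8,[-0.1,1.6,0.5],10.4],[2.8,[-0.1,1.7,0.2],10.4],[2.8,[-0.1,1.7,-0.1],10.4],[2.8,[-0.1,1.7,-0.4],10.4],[2.8,[0,1.6,-0.7],10.4],[2.8,[0,1.5,-1.0],10.4],[2.8,[0,1.3,-1.2],10.2]]}}

```text
clock: 7.35
position: [443.1, -142.6, 142.3]
tool_rot: [0.937, 1.523, -3.087]
wrist_force: [-0.5, -0.9, -0.6]
width: 27.9
```

{"api": "apply_moves", "payload": {"increments": [[2.8,[0,0,0],0]]}}

```text
clock: 7.48
position: [442.7, -143.2, 141.2]
tool_rot: [0.919, 1.521, -3.106]
wrist_force: [-1.0, 0.2, -0.3]
width: 28.2
```

```bash
python3 - <<'E'
from h import *
plan(*b2w(-75,-75),110,138,3,2.8)
c=grab('wrist'); save(c,'w3.pkl')
im=c['image'].copy()
for x,y,z in [(-75,-75,90),(-36,0,91),(-125,-135,50)]:
    u=proj(c,[[*b2w(x,y),z]])[0];print((x,y,z),u);cv2.circle(im,tuple(int(v) for v in u),3,(0,0,255),1)
cv2.imwrite('pics/w3.png',im)
E
```

```text
at [ 442.7 -143.2  141.2] phi 140.5 d [  5.4  -8.6 -31.2] dphi -2.5 rows 2
[2.8, [1.56, 0.06, -0.5], -1.3], [2.8, [1.56, 0.08, -0.5], -1.3], 
(-75, -75, 90) [316.27078145 210.46615207]
(-36, 0, 91) [207.06842655 266.61066714]
(-125, -135, 50) [411.3173632  167.41391883]
```

View pics/w3.png

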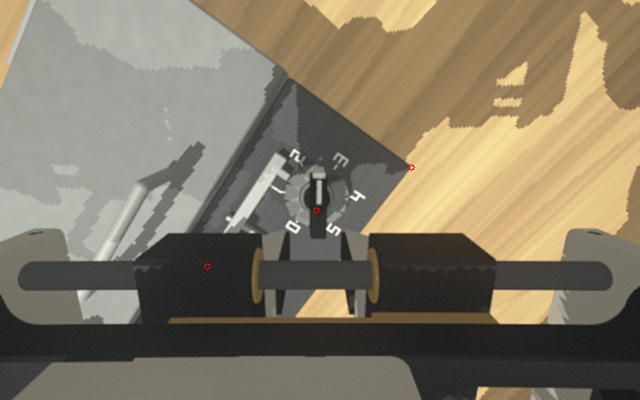

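{"api": "apply_moves", "payload": {"increments": [[2.8,[1.6,0.1,-0.5],0],[2.8,[1.6,0.1,-0.5],0],[2.8,[1.6,0,0],0],[2.8,[1.0,0,0],0],[2.8,[0,0,0],0],[0.5,[0,0,0],0],[0.5,[0,0,0],0],[0.5,[0,0,0],0]]}}

```text
clock: 8.52
position: [442.0, -148.6, 80.5]
tool_rot: [0.883, 1.515, -3.116]
wrist_force: [-0.7, -3.8, -5.8]
width: 11.5
```

```bash
python3 -c "
from h import *
plan(*b2w(-75,-75),82,55.4,3,.5);s=manip.get_state();print(s['width'],s['wrist_force'],s['ft_torque'])"
```

```text
at [ 442.  -148.6   80.5] phi 139.1 d [ 6.1 -3.2  1.5] dphi -83.7 rows 9
[0.5, [-0.02, -0.03, -0.07], -9.3], [0.5, [-0.02, -0.02, -0.07], -9.3], [0.5, [-0.02, -0.0, -0.08], -9.3], [0.5, [-0.02, 0.01, -0.08], -9.3], [0.5, [-0.02, 0.02, -0.07], -9.3], [0.5, [-0.02, 0.03, -0.07], -9.3], [0.5, [-0.02, 0.04, -0.06], -9.3], [0.5, [-0.02, 0.05, -0.06], -9.3], [0.5, [-0.02, 0.06, -0.05], -9.3], 
11.469227698899932 [-0.65365863 -3.76450126 -5.82288212] [-0.14120847  0.2150713  -0.00153111]
```

Gripped. Turn the right dial counter-clockwise by about 84°.

{"api": "apply_moves", "payload": {"increments": [[0.5,[0,0,-0.4],-9.3],[0.5,[0,0,-0.2],-9.3],[0.5,[0,0,0],-9.3],[0.5,[0,0,0],-9.3],[0.5,[0,0,0],-9.3],[0.5,[0,0,0],-9.3],[0.5,[0,0,0],-9.3],[0.5,[0,0,0],-9.3]]}}

```text
clock: 9.52
position: [441.3, -155.1, 81.2]
tool_rot: [-0.421, 1.507, -3.078]
wrist_force: [0.8, -2.8, -7.4]
width: 10.9
```

```bash
python3 -c "
from h import *
plan(*b2w(-75,-75),82,55.4,3,.5);s=manip.get_state();print(s['width'],s['wrist_force'],s['ft_torque'])"
```

```text
at [ 441.3 -155.1   81.2] phi 62.2 d [6.8 3.4 0.8] dphi -6.8 rows 1
[0.5, [-0.08, 0.02, -0.76], -6.8], 
10.863138224097067 [ 0.83883311 -2.83027417 -7.37672084] [-0.70788297 -0.27454673  0.00209441]
```

{"api": "apply_moves", "payload": {"increments": [[0.5,[0,0,0],-6.8],[0.5,[0,0,0],0],[2.8,[0,0,0],0],[2.8,[0,0,0],0],[2.8,[-4,0,0],0],[2.8,[-4,0,0],0]]}}

```text
clock: 10.28
position: [445.4, -154.5, 161.6]
tool_rot: [-0.567, 1.503, -3.106]
wrist_force: [0.2, 1.2, -0.3]
width: 27.8
```

```bash
python3 - <<'E'
from h import *
print(T_tool()[:3,0]);plan(*b2w(-36,0),140,85.4,3,4)
c=grab('wrist'); print(T_tool()[:3,0]);
E
```

```text
[-0.06749951 -0.00238497 -0.99771646]
at [ 445.4 -154.5  161.6] phi 55.6 d [ 35.6  80.6 -21.6] dphi 29.8 rows 4
[4, [0.54, -1.16, -1.87], 7.5], [4, [0.54, -1.39, -1.71], 7.5], [4, [0.54, -1.6, -1.51], 7.5], [4, [0.54, -1.78, -1.29], 7.5], 
[-0.05996654 -0.00618618 -0.99818122]
```

```bash
cat >> h.py <<'E'
def plan(tx,ty,tz,phi=None,step=4.5,w=9.18):
    T=T_tool();R=T[:3,:3];p=T[:3,3];f=phi_now(T);d=np.array([tx,ty,tz])-p;dp=0 if phi is None else (phi-f)
    n=int(max(1,np.ceil(np.linalg.norm(d)/10/step),np.ceil(abs(dp)/9.5)))
    print('at',np.round(p,1),'phi',round(f,1),'d',np.round(d,1),'dphi',round(dp,1),'tilt',np.round(R[:2,0],3),'box',np.round(w2b(p),1))
    for i in range(n):
        Ri=R@Ro.from_euler('x',dp*i/n,degrees=True).as_matrix()
        print([w,[round(float(v),2) for v in Ri.T@d/n/10],round(float(dp/n),1)],end=', ')
    print()
E
python3 -c "
from h import *
plan(*b2w(-36,0),140,85.4,3,4)"
```

```text
at [ 447.9 -155.5  166.5] phi 55.5 d [ 33.1  81.7 -26.5] dphi 29.9 tilt [-0.06  -0.006] box [-75.5 -78.7]
[4, [0.6, -1.2, -1.87], 7.5], [4, [0.6, -1.43, -1.7], 7.5], [4, [0.6, -1.64, -1.5], 7.5], [4, [0.6, -1.82, -1.27], 7.5],
```

{"api": "apply_moves", "payload": {"increments": [[4,[0.6,-1.2,-1.9],7.5],[4,[0.6,-1.4,-1.7],7.5],[4,[0.6,-1.6,-1.5],7.5],[4,[0.6,-1.8,-1.3],7.5]]}}

```text
clock: 10.82
position: [484.9, -74.3, 142.7]
tool_rot: [0.123, 1.518, -2.963]
wrist_force: [-0.9, -0.3, 0.6]
width: 39.9
```

```bash
python3 - <<'E'
from h import *
for i in range(3): c=grab('wrist')
plan(*b2w(-36,0),100,85.4,3,4)
save(c,'w4.pkl')
im=c['image'].copy()
for x,y,z in [(-36,0,91),(-75,75,90),(-75,-75,90)]:
    u=proj(c,[[*b2w(x,y),z]])[0];print((x,y,z),u);cv2.circle(im,tuple(int(v) for v in u),3,(0,0,255),1)
cv2.imwrite('pics/w4.png',im)
E
```

```text
at [484.6 -74.3 142.5] phi 86.3 d [ -3.5   0.4 -42.5] dphi -0.9 tilt [-0.053 -0.009] box [-32.5  -0.7]
[4, [2.13, -0.04, 0.06], -0.5], [4, [2.13, -0.05, 0.06], -0.5], 
(-36, 0, 91) [314.57065398 229.28428757]
(-75, 75, 90) [210.79082175 281.14678291]
(-75, -75, 90) [420.6586308  276.97797268]
```

View pics/w4.png

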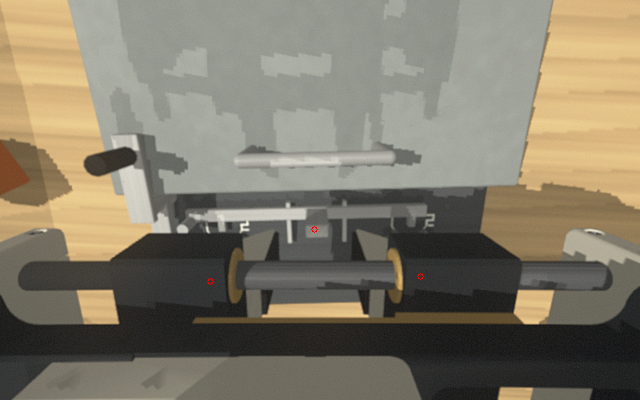

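{"api": "apply_moves", "payload": {"increments": [[3,[2.4,0,0],0],[3,[2.2,0,0.1],0],[3,[0.4,0,0],0],[1,[0,0,0],0],[1,[0,0,0],0],[1,[0,0,0],0]], "newtons": 20}}

```text
clock: 11.72
position: [480.5, -74.7, 93.7]
tool_rot: [0.031, 1.519, -3.042]
wrist_force: [1.4, -4.9, -9.5]
width: 16.1
```

```bash
python3 -c "
from h import *
plan(*b2w(-51,0),89,None,3,1);s=manip.get_state();print(s['width'],s['wrist_force'],s['ft_torque'])"
```

```text
at [480.5 -74.7  93.7] phi 86.1 d [-14.4  -0.4  -4.7] dphi 0 tilt [-0.052 -0.005] box [-36.6  -0.8]
[1, [0.54, -0.06, 1.42], 0.0], 
16.05618755824662 [ 1.35661507 -4.92163559 -9.4655936 ] [-0.85301208 -0.34716063  0.12962041]
```

{"api": "apply_moves", "payload": {"increments": [[1,[0,0,0.6],0],[1,[0,0,0.6],0],[1,[0,0,0.4],0],[1,[0,0,0.3],0]]}}

```text
clock: 12.22
position: [465.8, -76.1, 93.9]
tool_rot: [0.051, 1.532, -3.024]
wrist_force: [15.8, 5.5, -24.4]
width: 15.6
```

```bash
python3 -c "
from h import *
plan(*b2w(-51,0),89,None,3,1);s=manip.get_state();print(s['width'],s['wrist_force'],s['ft_torque'])"
```

```text
at [465.8 -76.1  93.9] phi 86.2 d [ 0.3  1.  -4.9] dphi 0 tilt [-0.038 -0.005] box [-51.4  -1. ]
[1, [0.49, -0.1, -0.05], 0.0], 
15.563136986313431 [ 15.76770947   5.54901231 -24.44858203] [ 0.94039377 -2.91181142 -0.03936328]
```

{"api": "apply_moves", "payload": {"increments": [[3.5,[0,0,-0.1],0],[3.5,[0,0,0],0],[3.5,[-3,0,0],0],[3.5,[-3,0,0],0],[4,[0,0,0],0]], "newtons": 12}}

```text
clock: 12.85
position: [469.0, -76.9, 158.7]
tool_rot: [0.124, 1.535, -2.952]
wrist_force: [-0.3, -1.2, 0.4]
width: 38.7
```

```bash
python3 -c "
from h import *
plan(*b2w(18,115),150,85.4,4,4);s=manip.get_state();print(s['width'],s['wrist_force'])"
```

```text
at [469.  -76.9 158.7] phi 86.2 d [ 56.7 122.   -8.7] dphi -0.8 tilt [-0.035 -0.007] box [-48.2  -2.1]
[4, [0.15, -2.95, -1.62], -0.2], [4, [0.15, -2.94, -1.63], -0.2], [4, [0.15, -2.94, -1.64], -0.2], [4, [0.15, -2.93, -1.65], -0.2], 
38.696281514901656 [-0.31580514 -1.19680046  0.41423077]
```

{"api": "apply_moves", "payload": {"increments": [[4,[0.1,-2.9,-1.6],0],[4,[0.1,-2.9,-1.6],0],[4,[0.1,-2.9,-1.6],0],[4,[0.1,-2.9,-1.6],0],[4,[0,0,0],0]]}}

```text
clock: 13.48
position: [524.1, 45.0, 149.3]
tool_rot: [0.135, 1.531, -2.943]
wrist_force: [0.0, -0.7, -0.8]
width: 40.1
```

```bash
python3 - <<'E'
from h import *
c=grab('wrist');plan(*b2w(18,115),112,85.4,4,4)
im=c['image'];g=cv2.cvtColor(im,cv2.COLOR_BGR2HSV)
u=proj(c,[[*b2w(18,115),122]])[0];print(u)
save(c,'w5.pkl');x,y=int(u[0]),int(u[1]);cv2.circle(im,(x,y),2,(0,0,255),1);cv2.imwrite('pics/w5.png',cv2.resize(im[y-100:y+100,x-130:x+130],None,fx=2,fy=2))
E
```

```text
at [523.6  44.1 149.3] phi 86.4 d [  2.1   1.  -37.3] dphi -1.0 tilt [-0.04  -0.008] box [ 15.9 114.2]
[4, [3.71, -0.11, -0.36], -1.0], 
[314.27251709 237.70692586]
```

View pics/w5.png

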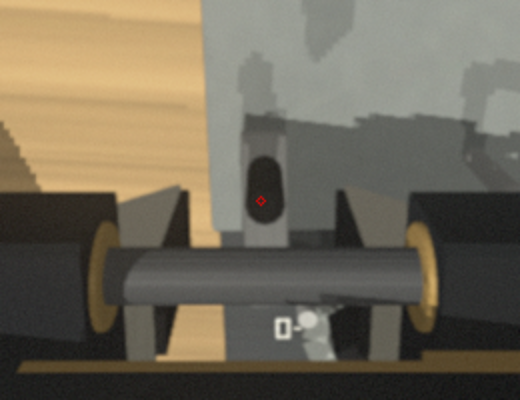

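{"api": "apply_moves", "payload": {"increments": [[4,[1.9,-0.1,-0.1],0],[4,[1.8,0,-0.1],0],[4,[0,0,0],0],[1,[0,0,0],0],[1,[0,0,0],0],[1,[0,0,0],0]]}}

```text
clock: 14.28
position: [522.3, 41.9, 112.4]
tool_rot: [0.112, 1.53, -2.971]
wrist_force: [0.3, 19.0, -2.2]
width: 14.6
```

```bash
python3 - <<'E'
from h import *
s=manip.get_state();print(s['width'],s['wrist_force']);T=T_tool();print(T[:3,3],w2b(T[:3,3]),phi_now())
p0=np.array([18.,115])
for a in np.radians([18,36,54,72,90,95]):
    p=np.array([-20+38*np.cos(a),115+38*np.sin(a)]);d=b2w(*p)-b2w(*p0);p0=p;print(np.round(T[:3,:3].T@[*d,0]/10,2))
E
```

```text
14.635760680271428 [ 0.30439114 19.04700565 -2.24347209]
[522.33968166  41.91311998 112.37305835] [ 14.43853479 112.11820331] 86.65907371879862
[ 0.   -1.17  0.21]
[ 0.02 -1.05  0.56]
[ 0.03 -0.82  0.86]
[ 0.04 -0.52  1.07]
[ 0.05 -0.16  1.18]
[0.01 0.02 0.33]
```

{"api": "apply_moves", "payload": {"increments": [[0.8,[0,-0.3,0],0],[0.8,[0,-1.2,0.2],0],[0.8,[0,-1.0,0.6],0],[0.8,[0,-0.8,0.9],0],[0.8,[0,-0.5,1.1],0],[0.8,[0,-0.2,1.2],0],[0.8,[0,0,0.2],0]]}}

```text
clock: 15.15
position: [479.7, 78.8, 113.7]
tool_rot: [0.282, 1.537, -2.8]
wrist_force: [3.8, -1.1, -7.2]
width: 11.4
```

```bash
python3 - <<'E'
from h import *
s=manip.get_state();print(s['width'],s['wrist_force']);T=T_tool();q=w2b(T[:3,3]);print(T[:3,3],q,phi_now(),np.degrees(np.arctan2(q[1]-115,q[0]+20)),np.hypot(q[1]-115,q[0]+20))
E
```

```text
11.4294727987217 [ 3.82090894 -1.05239819 -7.21292727]
[479.66166874  78.75360863 113.74519813] [-25.16145018 152.24893444] 86.55576509233197 97.88903347804501 37.60483592485848
```

{"api": "apply_moves", "payload": {"increments": [[4,[0,0,0],0],[4,[0,0,0],0],[4,[-3,0,0],0],[4,[-3,0,0],0],[4,[0,0,0],0]]}}

```text
clock: 15.78
position: [480.9, 79.1, 176.3]
tool_rot: [0.248, 1.535, -2.835]
wrist_force: [-0.4, -0.1, 0.4]
width: 39.7
```

```bash
python3 -c "
from h import *
plan(*b2w(16,0),160,-4.6,4,4);s=manip.get_state();print(s['width'],s['wrist_force'])"
```

```text
at [480.9  79.1 176.3] phi 86.6 d [  52.  -148.8  -16.3] dphi -91.2 tilt [-0.034 -0.011] box [-23.9 152.5]
[4, [0.16, 1.51, -0.44], -9.1], [4, [0.16, 1.56, -0.19], -9.1], [4, [0.16, 1.58, 0.06], -9.1], [4, [0.16, 1.55, 0.31], -9.1], [4, [0.16, 1.48, 0.55], -9.1], [4, [0.16, 1.37, 0.78], -9.1], [4, [0.16, 1.23, 0.98], -9.1], [4, [0.16, 1.06, 1.17], -9.1], [4, [0.16, 0.86, 1.32], -9.1], [4, [0.16, 0.64, 1.44], -9.1], 
39.67787189107138 [-0.39196004 -0.0719335   0.4454677 ]
```

{"api": "apply_moves", "payload": {"increments": [[4,[0.1,1.8,-0.5],-10.5],[4,[0.1,1.9,-0.2],-10.5],[4,[0.1,1.9,0.1],-10.5],[4,[0.1,1.9,0.4],-10.5],[4,[0.1,1.8,0.7],-10.5],[4,[0.1,1.6,1.0],-10.5],[4,[0.1,1.4,1.3],-10.5],[4,[0.1,1.2,1.5],-10.5]]}}

```text
clock: 16.77
position: [538.2, -64.1, 159.5]
tool_rot: [-1.393, 1.523, -2.974]
wrist_force: [-0.0, 0.4, -0.4]
width: 39.7
```

```bash
python3 - <<'E'
from h import *
c=grab('wrist');c=grab('wrist');plan(*b2w(16,0),150,-4.6,4,4)
im=c['image'];us=proj(c,[[*b2w(18,y),117.5] for y in (40,0,-40)]);print(us)
save(c,'w6.pkl')
for u in us: cv2.circle(im,tuple(int(v) for v in u),2,(0,0,255),1)
x,y=us[1].astype(int);cv2.imwrite('pics/w6.png',cv2.resize(im[max(0,y-120):y+60,x-130:x+130],None,fx=2,fy=2))
E
```

```text
at [538.5 -64.9 159.3] phi 1.0 d [-5.7 -4.8 -9.3] dphi -5.6 tilt [-0.047 -0.008] box [22.   4.4]
[4, [0.96, -0.52, 0.48], -5.6], 
[[302.08633415 172.88147005]
 [307.96699471 233.99497387]
 [313.25350334 289.04857516]]
```

View pics/w6.png

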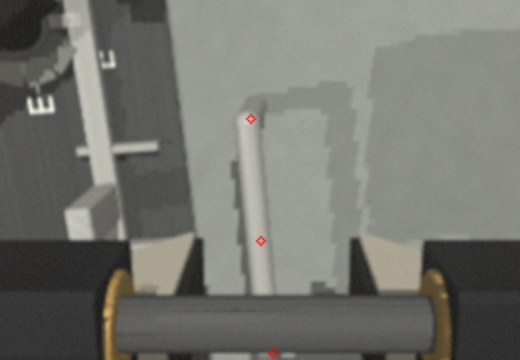

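{"api": "apply_moves", "payload": {"increments": [[4,[1,-0.5,0.5],-5.6],[4,[1,-0.2,0],0],[4,[1,-0.1,0],0],[4,[0.9,-0.1,0],0]]}}

```text
clock: 17.38
position: [526.1, -68.4, 118.0]
tool_rot: [-1.5, 1.521, -3.004]
wrist_force: [-0.2, -0.1, -0.2]
width: 40.0
```

```bash
python3 -c "
from h import *
plan(*b2w(17,0),119.5,-4.6,4,4);s=manip.get_state();print(s['width'],s['wrist_force'])"
```

```text
at [526.1 -68.4 118. ] phi -3.9 d [ 7.8 -1.2  1.5] dphi -0.7 tilt [-0.049 -0.007] box [9.3 1.8]
[4, [-0.18, 0.76, 0.18], -0.7], 
40.004702226593125 [-0.2087674  -0.11745034 -0.24271474]
```

{"api": "apply_moves", "payload": {"increments": [[4,[-0.1,0.75,0.1],0],[0.3,[0,0,0],0],[0.3,[0,0,0],0],[0.3,[0,0,0],0],[0.3,[0,0,0],0]], "newtons": 30}}

```text
clock: 18.0
position: [531.6, -68.6, 118.5]
tool_rot: [-1.513, 1.515, -3.018]
wrist_force: [-10.0, -2.0, 3.8]
width: 6.7
```

```bash
cat >> h.py <<'E'
def arc(t0,t1,n=8,w=.3):
    s=manip.get_state();T=T_tool();q=w2b(T[:3,3]);print('w',s['width'],'F',np.round(s['wrist_force'],1),'box',np.round(q,1),'z',round(T[2,3],1),'phi',round(phi_now(T),1),'tilt',np.round(T[:2,0],3))
    P=lambda t:np.array([*b2w(120+110.3*np.cos(np.radians(157.6-t)),0),75.5+110.3*np.sin(np.radians(157.6-t))])
    r=P(t0)-[*b2w(120,0),75.5]
    print('handle expected now box/z',np.round([*w2b(P(t0)),P(t0)[2]],1))
    ts=np.linspace(t0,t1,n+1)
    for a,b in zip(ts,ts[1:]): print([w,[round(float(v),2) for v in T[:3,:3].T@(P(b)-P(a))/10],0],end=', ')
    print()
E
python3 -c "
from h import *
arc(0,72)"
```

```text
w 6.700341098606249 F [-10.   -2.    3.8] box [14.9  1.2] z 118.5 phi -3.8 tilt [-0.056 -0.007]
handle expected now box/z [ 18.   -0.  117.5]
[0.3, [-1.58, 0.7, -0.01], 0], [0.3, [-1.46, 0.93, -0.01], 0], [0.3, [-1.29, 1.15, -0.01], 0], [0.3, [-1.1, 1.34, -0.02], 0], [0.3, [-0.87, 1.49, -0.02], 0], [0.3, [-0.63, 1.61, -0.02], 0], [0.3, [-0.37, 1.69, -0.02], 0], [0.3, [-0.1, 1.73, -0.02], 0],
```

{"api": "apply_moves", "payload": {"increments": [[0.3,[-1.6,0.7,0],0],[0.3,[-1.5,0.9,0],0],[0.3,[-1.3,1.1,0],0],[0.3,[-1.1,1.3,0],0]]}}

```text
clock: 18.5
position: [568.9, -65.6, 167.6]
tool_rot: [-1.569, 1.497, -3.074]
wrist_force: [-8.3, -1.4, -1.7]
width: 6.7
```

```bash
python3 -c "
from h import *
arc(36,99,7)"
```

```text
w 6.671794990710279 F [-8.3 -1.4 -1.7] box [52.3  1.3] z 167.6 phi -3.8 tilt [-0.074 -0.005]
handle expected now box/z [ 62.2   0.  169.4]
[0.3, [-0.9, 1.48, -0.02], 0], [0.3, [-0.66, 1.6, -0.02], 0], [0.3, [-0.4, 1.68, -0.02], 0], [0.3, [-0.13, 1.73, -0.02], 0], [0.3, [0.14, 1.72, -0.02], 0], [0.3, [0.41, 1.68, -0.02], 0], [0.3, [0.67, 1.6, -0.02], 0],
```

{"api": "apply_moves", "payload": {"increments": [[0.3,[-0.9,1.5,0],0],[0.3,[-0.8,1.6,0],0],[0.3,[-0.5,1.7,0],0],[0.3,[-0.2,1.7,0],0],[0.3,[0.1,1.7,0],0]]}}

```text
clock: 19.12
position: [644.6, -59.6, 188.4]
tool_rot: [-1.589, 1.475, -3.094]
wrist_force: [-4.5, 1.5, 6.2]
width: 6.9
```

```bash
python3 -c "
from h import *
arc(72,99,3)"
```

```text
w 6.85643412908987 F [-4.5  1.5  6.2] box [128.2   1.1] z 188.4 phi -3.8 tilt [-0.095 -0.005]
handle expected now box/z [128.5   0.  185.5]
[0.3, [0.1, 1.73, -0.02], 0], [0.3, [0.37, 1.69, -0.02], 0], [0.3, [0.63, 1.61, -0.02], 0],
```

{"api": "apply_moves", "payload": {"increments": [[0.3,[0.1,1.7,0],0],[0.3,[0.4,1.7,0],0],[0.3,[0.6,1.6,0],0]]}}

```text
clock: 19.5
position: [691.4, -55.9, 173.7]
tool_rot: [-1.597, 1.468, -3.101]
wrist_force: [-4.0, 0.4, 1.0]
width: 7.0
```

```bash
python3 -c "
from h import *
arc(97,100,1)"
```

```text
w 6.965787246969252 F [-4.   0.4  1. ] box [175.2   1.1] z 173.7 phi -3.8 tilt [-0.102 -0.004]
handle expected now box/z [174.1   0.  171.6]
[0.3, [0.24, 0.52, -0.01], 0],
```

{"api": "apply_moves", "payload": {"increments": [[1.8,[0,0,0],0],[1.8,[0,0,0],0],[1.8,[-3,0.1,0],0],[1.8,[-4,0.1,0],0],[1.8,[-3,0,0],0]]}}

```text
clock: 20.12
position: [701.4, -55.5, 272.7]
tool_rot: [-1.611, 1.461, -3.116]
wrist_force: [0.0, 0.8, 0.1]
width: 17.7
```

```bash
python3 - <<'E'
from h import *
s=manip.get_state();print(s['wrist_force']);plan(500,300,280,-90,5.5,9.18)
cs=[(n,grab(n)) for n in('scene','side')]
im=cs[0][1]['image'];cv2.imwrite('pics/s2.png',np.hstack([cv2.resize(im[90:330,220:470],None,fx=1.6,fy=1.6),cv2.resize(cs[1][1]['image'][100:350,160:410],None,fx=1.536,fy=1.536)]))
for nm,cam in cs:
    im=cam['image'];hsv=cv2.cvtColor(im,cv2.COLOR_BGR2HSV);m=((hsv[...,2]<90)&(hsv[...,1]<110)).astype('uint8')*255
    x0,y0,x1,y1=(335,205,440,310) if nm=='scene' else (180,240,305,320)
    k=np.zeros_like(m);k[y0:y1,x0:x1]=m[y0:y1,x0:x1];n,l,st,ce=cv2.connectedComponentsWithStats(k)
    for i in range(1,n):
        if 15<st[i,4]<80: print(nm,ce[i].round(1),st[i,4],onz(cam,ce[i],57).round(1))
    hs=((hsv[...,0]<8)|(hsv[...,0]>172))&(hsv[...,1]>170)&(hsv[...,2]>120)
    n,l,st,ce=cv2.connectedComponentsWithStats(hs.astype('uint8'))
    print([(ce[i].round(),st[i,4],onz(cam,ce[i],140).round()) for i in range(1,n) if st[i,4]>20])
E
```

```text
[0.01620455 0.84305126 0.11721822]
at [701.4 -55.5 272.7] phi -3.8 d [-201.4  355.5    7.3] dphi -86.2 tilt [-0.109 -0.003] box [185.2   0.7]
[9.18, [0.14, -1.77, -3.68], -8.6], [9.18, [0.14, -1.2, -3.9], -8.6], [9.18, [0.14, -0.6, -4.04], -8.6], [9.18, [0.14, 0.01, -4.08], -8.6], [9.18, [0.14, 0.62, -4.04], -8.6], [9.18, [0.14, 1.22, -3.9], -8.6], [9.18, [0.14, 1.79, -3.67], -8.6], [9.18, [0.14, 2.32, -3.36], -8.6], [9.18, [0.14, 2.8, -2.97], -8.6], [9.18, [0.14, 3.21, -2.52], -8.6], 
scene [366.6 232. ] 36 [485.  218.2  57. ]
scene [390.5 248.4] 39 [477.2 320.2  57. ]
scene [373.7 271.3] 47 [586.2 350.1  57. ]
[(array([430., 283.]), np.int32(64), array([547., 520., 140.]))]
side [287.6 254. ] 41 [480.5 220.9  57. ]
[(array([183., 294.]), np.int32(91), array([556., 519., 140.]))]
```

View pics/s2.png

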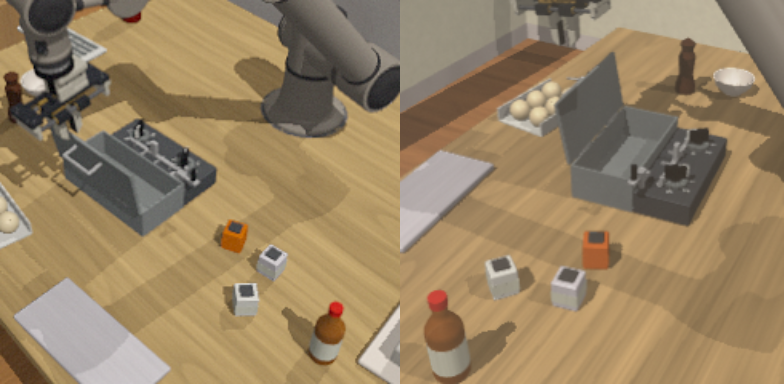

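The crop shows the lid open wide, the hasp off, the two pale tins where they were, and the bottle at about (550,520) mm. I'll move over to the tins.

{"api": "apply_moves", "payload": {"increments": [[6.5,[0,-2.0,-4.4],-10.5],[6.5,[0,-1.3,-4.8],-10.5],[6.5,[0,-0.4,-4.9],-10.5],[6.5,[0,0.4,-4.9],-10.5],[6.5,[0,1.3,-4.8],-10.5],[6.5,[0,2.1,-4.5],-10.5],[6.5,[0,2.9,-4.0],-10.5],[6.5,[0,3.5,-3.5],-10.5]]}}

```text
clock: 21.22
position: [488.6, 286.3, 287.3]
tool_rot: [-3.096, 1.457, -3.104]
wrist_force: [-0.0, -0.3, -0.4]
width: 64.6
```

```bash
cat >> h.py <<'E'
def tins(c,z=57,show=True):
    """caps: dark squares ringed by white; returns world centre, side heading mod 90 (deg, cw), size"""
    hsv=cv2.cvtColor(c['image'],cv2.COLOR_BGR2HSV)
    m=((hsv[...,2]<95)).astype('uint8');w=((hsv[...,2]>110)&(hsv[...,1]<45)).astype('uint8');out=[]
    n,l,st,ce=cv2.connectedComponentsWithStats(m)
    for i in range(1,n):
        if not 15<st[i,4]<6000: continue
        k=(l==i).astype('uint8');ring=cv2.dilate(k,np.ones((7,7)))-cv2.dilate(k,np.ones((3,3)))
        fr=w[ring>0].mean()
        cn=max(cv2.findContours(k,0,2)[0],key=len)[:,0]
        P=np.array([onz(c,p,z)[:2] for p in cn],'float32');r=cv2.minAreaRect(P)
        if fr>.6 and 12<min(r[1]) and max(r[1])<40: 
            out.append((np.array(r[0]),(-r[2])%90,r[1]))
            if show: print('cap px',ce[i].round(),'at',np.round(r[0],1),'cw side angle mod90',round((-r[2])%90,1),'size',np.round(r[1]),'white',round(fr,2))
    return out
E
python3 - <<'E'
from h import *
c=grab('wrist');c=grab('wrist');save(c,'w7.pkl');plan(475,321,200,-90,5.5,6.5)
tins(c);cv2.imwrite('pics/w7.png',c['image']);print(manip.get_state()['qpos'])
E
```

```text
at [486.9 288.8 287.9] phi -89.7 d [-11.9  32.2 -87.9] dphi -0.3 tilt [-0.113 -0.003] box [ -1.2 361. ]
[6.5, [4.43, 1.63, -0.1], -0.2], [6.5, [4.43, 1.63, -0.1], -0.2], 
cap px [337. 190.] at [478.7 318.1] cw side angle mod90 80.3 size [24. 24.] white 1.0
[ 0.37878882  0.44867392  1.23499767  0.03898245  1.56476734 -1.18861037]
```

```bash
python3 -c "
from h import *
plan(478,319,120,-99.7,4.5,7)"
```

```text
at [486.9 288.8 287.9] phi -89.7 d [  -8.9   30.2 -167.9] dphi -10.0 tilt [-0.113 -0.003] box [ -1.2 361. ]
[7, [4.19, 0.77, 0.25], -2.5], [7, [4.19, 0.76, 0.29], -2.5], [7, [4.19, 0.75, 0.32], -2.5], [7, [4.19, 0.73, 0.35], -2.5],
```

{"api": "apply_moves", "payload": {"increments": [[7,[4.2,0.8,0.2],-2.5],[7,[4.2,0.8,0.3],-2.5],[7,[4.2,0.7,0.3],-2.5],[7,[4.0,0.7,0.3],-2.5]]}}

```text
clock: 21.82
position: [477.4, 317.6, 118.5]
tool_rot: [2.991, 1.464, -3.123]
wrist_force: [-0.1, 0.2, -0.6]
width: 70.0
```

```bash
python3 - <<'E'
from h import *
c=grab('wrist');c=grab('wrist');save(c,'w8.pkl');t=tins(c);print(phi_now())
plan(478,319,32,-99.7,4,7)
for x in t: plan(*x[0],32,None,4,7)
E
```

```text
cap px [315. 233.] at [477.6 318.1] cw side angle mod90 80.6 size [26. 26.] white 1.0
-99.61075711841637
at [474.8 316.8 115.7] phi -99.6 d [  3.2   2.2 -83.7] dphi -0.1 tilt [-0.115 -0.006] box [-11.  389.9]
[7, [2.76, 0.02, 0.44], -0.0], [7, [2.76, 0.02, 0.44], -0.0], [7, [2.76, 0.02, 0.44], -0.0], 
at [474.8 316.8 115.7] phi -99.6 d [  2.8   1.4 -83.7] dphi 0 tilt [-0.115 -0.006] box [-11.  389.9]
[7, [2.76, -0.01, 0.42], 0.0], [7, [2.76, -0.01, 0.42], 0.0], [7, [2.76, -0.01, 0.42], 0.0],
```

{"api": "apply_moves", "payload": {"increments": [[7,[2.7,0,0.4],0],[7,[2.7,0,0.4],0],[7,[2.4,0,0.4],0],[4,[0,0,0],0],[4,[0,0,0],0],[4,[0,0,0],0]], "newtons": 30}}

```text
clock: 22.68
position: [482.8, 316.8, 43.6]
tool_rot: [2.997, 1.466, -3.128]
wrist_force: [-0.7, 2.1, 1.3]
width: 44.5
```

```bash
python3 -c "
from h import *
plan(476,318,180,None,4.5,4);s=manip.get_state();print(s['width'],s['wrist_force'])"
```

```text
at [482.8 316.8  43.6] phi -99.0 d [ -6.8   1.2 136.4] dphi 0 tilt [-0.105 -0.001] box [ -3.  389.3]
[4, [-3.37, 0.11, -0.52], 0.0], [4, [-3.37, 0.11, -0.52], 0.0], [4, [-3.37, 0.11, -0.52], 0.0], [4, [-3.37, 0.11, -0.52], 0.0], 
44.4551750536085 [-0.69014157  2.09550544  1.2553551 ]
```

{"api": "apply_moves", "payload": {"increments": [[4,[-3.5,0.1,-0.5],0],[4,[-3.5,0.1,-0.5],0],[4,[-3.5,0.1,-0.5],0],[4,[-3.5,0.1,-0.5],0],[4,[-1.5,0,0],0]]}}

```text
clock: 23.3
position: [478.2, 317.3, 208.0]
tool_rot: [2.995, 1.468, -3.131]
wrist_force: [-0.1, -0.5, -1.3]
width: 43.6
```

```bash
python3 -c "
from h import *
plan(*b2w(50,-60),205,-94.6,5,4);s=manip.get_state();print(s['width'],s['wrist_force'])"
```

```text
at [478.2 317.3 208. ] phi -99.0 d [  93.3 -444.1   -3. ] dphi 4.4 tilt [-0.102 -0.001] box [ -7.5 390.2]
[4, [-0.06, -4.53, 0.23], 0.4], [4, [-0.06, -4.53, 0.26], 0.4], [4, [-0.06, -4.53, 0.29], 0.4], [4, [-0.06, -4.53, 0.33], 0.4], [4, [-0.06, -4.52, 0.36], 0.4], [4, [-0.06, -4.52, 0.4], 0.4], [4, [-0.06, -4.52, 0.43], 0.4], [4, [-0.06, -4.51, 0.47], 0.4], [4, [-0.06, -4.51, 0.5], 0.4], [4, [-0.06, -4.51, 0.53], 0.4], 
43.57483426510547 [-0.11117713 -0.46675756 -1.3308711 ]
```

{"api": "apply_moves", "payload": {"increments": [[4,[0,-4.8,0.3],0.5],[4,[0,-5.0,0.3],0.5],[4,[0,-5.0,0.3],0.5],[4,[0,-5.0,0.4],0.5],[4,[0,-5.0,0.4],0.5],[4,[0,-5.0,0.5],0.5],[4,[0,-5.0,0.5],0.5],[4,[0,-4.0,0.5],0.5]]}}

```text
clock: 24.3
position: [561.5, -72.1, 209.7]
tool_rot: [3.051, 1.484, 3.141]
wrist_force: [0.6, 0.4, -2.4]
width: 43.8
```

```bash
python3 -c "
from h import *
plan(*b2w(50,-60),205,-94.6,3,4);s=manip.get_state();print(s['width'],s['wrist_force'])"
```

```text
at [561.5 -72.1 209.7] phi -95.1 d [ 10.  -54.7  -4.7] dphi 0.5 tilt [-0.087  0.   ] box [44.4 -4.7]
[4, [0.19, -2.77, 0.27], 0.3], [4, [0.19, -2.77, 0.29], 0.3], 
43.818394784718166 [ 0.62100941  0.35410683 -2.35018453]
```

Now over the spot and down. The foot should meet the floor at TCP z of about 48.

{"api": "apply_moves", "payload": {"increments": [[4,[0.2,-2.7,0.3],0.3],[4,[0.2,-2.5,0.3],0],[4,[0,0,0],0]]}}

```text
clock: 24.68
position: [571.6, -128.6, 206.9]
tool_rot: [3.075, 1.486, -3.129]
wrist_force: [0.1, 0.8, -2.1]
width: 43.9
```

```bash
python3 -c "
from h import *
plan(*b2w(48,-60),55,None,4,4);s=manip.get_state();print(s['width'],s['wrist_force'])"
```

```text
at [ 571.6 -128.6  206.9] phi -94.5 d [  -2.1    1.6 -151.9] dphi 0 tilt [-0.085 -0.001] box [ 49.9 -61.7]
[4, [3.79, 0.02, 0.27], 0.0], [4, [3.79, 0.02, 0.27], 0.0], [4, [3.79, 0.02, 0.27], 0.0], [4, [3.79, 0.02, 0.27], 0.0], 
43.92593374207743 [ 0.05155221  0.82718774 -2.13205148]
```

{"api": "apply_moves", "payload": {"increments": [[4,[3.6,0,0.3],0],[4,[3.6,0,0.3],0],[4,[3.6,0,0.3],0],[4,[2.6,0,0.2],0],[4,[0.8,0,0],0]]}}

```text
clock: 25.3
position: [571.8, -123.9, 65.7]
tool_rot: [3.085, 1.493, -3.118]
wrist_force: [0.1, 0.4, -1.9]
width: 44.0
```

```bash
python3 -c "
from h import *
plan(*b2w(48,-60),50,None,4,4);s=manip.get_state();print(s['width'],s['wrist_force'])"
```

```text
at [ 571.8 -123.9   65.7] phi -94.6 d [ -2.3  -3.  -15.7] dphi 0 tilt [-0.078 -0.002] box [ 50.5 -57.2]
[4, [1.58, -0.29, -0.13], 0.0], 
43.96949647184733 [ 0.08680689  0.41227547 -1.90033243]
```

{"api": "apply_moves", "payload": {"increments": [[4,[0.8,0,0],0],[4,[0.8,0,0],0],[4,[0.2,0,0],0],[5.5,[0,0,0],0],[5.5,[0,0,0],0],[5.5,[0,0,0],0]]}}

```text
clock: 26.05
position: [572.6, -123.9, 50.9]
tool_rot: [3.116, 1.499, -3.087]
wrist_force: [0.5, 0.7, -0.1]
width: 54.8
```

```bash
python3 -c "
from h import *
plan(*b2w(50,-57),205,None,4,5.5);s=manip.get_state();print(s['width'],s['wrist_force'])"
```

```text
at [ 572.6 -123.9   50.9] phi -94.6 d [-1.300e+00  1.000e-01  1.541e+02] dphi 0 tilt [-0.071 -0.004] box [ 51.3 -57.2]
[5.5, [-3.84, 0.01, -0.31], 0.0], [5.5, [-3.84, 0.01, -0.31], 0.0], [5.5, [-3.84, 0.01, -0.31], 0.0], [5.5, [-3.84, 0.01, -0.31], 0.0], 
54.769628100081974 [ 0.50031824  0.68594995 -0.05808917]
```

{"api": "apply_moves", "payload": {"increments": [[5.5,[-3.8,0,-0.3],0],[5.5,[-3.8,0,-0.3],0],[5.5,[-3.8,0,-0.3],0],[5.5,[-4.5,0,-0.3],0],[6.5,[-1,0,0],0]]}}

```text
clock: 26.68
position: [572.4, -124.4, 225.5]
tool_rot: [3.112, 1.498, -3.091]
wrist_force: [-0.0, 0.3, -0.0]
width: 61.1
```

```bash
python3 - <<'E'
from h import *
for n in ('scene','side','wrist'):
    c=grab(n);print(n);t=tins(c,57,True);save(c,n+'9.pkl')
    for uv in []: pass
c=load('wrist9.pkl');t=tins(c,61,False);print('in box',[(w2b(x[0]),x[2]) for x in t])
plan(540,320,240,-100,5,6.5)
E
```

```text
scene
cap px [374. 271.] at [585.5 348.9] cw side angle mod90 40.4 size [23. 23.] white 0.74
side
cap px [316. 187.] at [ 566.4 -123.7] cw side angle mod90 87.8 size [23. 25.] white 0.6
cap px [225. 272.] at [582.6 354.3] cw side angle mod90 40.2 size [21. 23.] white 0.68
wrist
in box []
at [ 571.  -123.9  221.5] phi -94.6 d [-31.  443.9  18.5] dphi -5.4 tilt [-0.078 -0.001] box [ 49.7 -57. ]
[6.5, [-0.19, 4.94, 0.04], -0.6], [6.5, [-0.19, 4.94, 0.09], -0.6], [6.5, [-0.19, 4.94, 0.14], -0.6], [6.5, [-0.19, 4.94, 0.19], -0.6], [6.5, [-0.19, 4.94, 0.24], -0.6], [6.5, [-0.19, 4.94, 0.3], -0.6], [6.5, [-0.19, 4.93, 0.35], -0.6], [6.5, [-0.19, 4.93, 0.4], -0.6], [6.5, [-0.19, 4.92, 0.45], -0.6],
```

{"api": "apply_moves", "payload": {"increments": [[7,[-0.2,5.1,0],0],[7,[-0.2,5.1,0.1],4],[7,[0,5.1,-0.3],6],[7,[0,5.0,-0.8],7],[7,[0,4.8,-1.3],7],[7,[0,4.6,-1.9],7],[7,[0,4.3,-2.4],7],[7,[0,4.0,-2.9],7]]}}

```text
clock: 27.82
position: [545.5, 285.1, 209.3]
tool_rot: [-2.372, 1.464, -3.111]
wrist_force: [0.4, -0.8, 0.0]
width: 70.0
```

```bash
python3 - <<'E'
from h import *
c=grab('wrist');c=grab('wrist');save(c,'w10.pkl');t=tins(c)
plan(584,351,125,-49.7,4.5,7)
E
```

```text
cap px [398. 195.] at [587.5 348. ] cw side angle mod90 39.1 size [25. 25.] white 1.0
at [544.5 288.1 208.7] phi -48.2 d [ 39.5  62.9 -83.7] dphi -1.5 tilt [-0.107 -0.002] box [ 56.2 355.8]
[7, [2.63, 2.64, -0.21], -0.5], [7, [2.63, 2.64, -0.19], -0.5], [7, [2.63, 2.64, -0.16], -0.5],
```

{"api": "apply_moves", "payload": {"increments": [[7,[2.6,2.6,-0.2],-0.9],[7,[2.6,2.6,-0.2],-0.9],[7,[2.6,2.6,-0.2],-0.9]]}}

```text
clock: 28.3
position: [582.3, 350.1, 121.1]
tool_rot: [-2.416, 1.46, -3.097]
wrist_force: [0.8, -1.1, 0.1]
width: 70.3
```

```bash
python3 - <<'E'
from h import *
c=grab('wrist');c=grab('wrist');save(c,'w11.pkl');t=tins(c)
plan(586.5,349,36,-50.9,4.5,7)
E
```

```text
cap px [322. 236.] at [587.6 348.7] cw side angle mod90 38.0 size [26. 26.] white 0.95
at [580.4 350.3 117.1] phi -51.2 d [  6.1  -1.3 -81.1] dphi 0.3 tilt [-0.117 -0.008] box [ 96.9 414.9]
[7, [3.99, 0.46, 0.63], 0.2], [7, [3.99, 0.47, 0.63], 0.2],
```

{"api": "apply_moves", "payload": {"increments": [[7,[2.7,0.3,0.5],0],[7,[2.7,0.3,0.5],0],[7,[2.7,0.3,0.4],0],[4,[0,0,0],0],[4,[0,0,0],0],[4,[0,0,0],0]]}}

```text
clock: 29.15
position: [587.4, 342.5, 34.9]
tool_rot: [-2.381, 1.452, -3.063]
wrist_force: [-0.8, -0.2, -0.6]
width: 45.3
```

```bash
python3 -c "
from h import *
s=manip.get_state();print(s['width'],s['wrist_force']);plan(585,349,210,None,4.5,4)"
```

```text
45.306621823826596 [-0.81513195 -0.21135291 -0.5689048 ]
at [587.4 342.5  34.9] phi -51.2 d [ -2.4   6.5 175.1] dphi 0 tilt [-0.118 -0.009] box [103.3 406.6]
[4, [-4.34, -0.27, -0.53], 0.0], [4, [-4.34, -0.27, -0.53], 0.0], [4, [-4.34, -0.27, -0.53], 0.0], [4, [-4.34, -0.27, -0.53], 0.0],
```

{"api": "apply_moves", "payload": {"increments": [[4,[0,0,0],0],[4,[-4.3,0,-0.5],0],[4,[-4.3,0,-0.5],0],[4,[-4.3,0,-0.5],0],[4,[-4.3,0,-0.5],0]]}}

```text
clock: 29.78
position: [590.7, 356.2, 211.0]
tool_rot: [-2.363, 1.446, -3.044]
wrist_force: [0.5, 0.3, -1.1]
width: 45.5
```

```bash
python3 -c "
from h import *
s=manip.get_state();print(s['width'],s['wrist_force']);plan(*b2w(50,60),210,-94.6,3.8,4)"
```

```text
45.47522930799727 [ 0.4802118   0.31872911 -1.10834242]
at [590.7 356.2 211. ] phi -51.2 d [ -28.8 -363.4   -1. ] dphi -43.4 tilt [-0.123 -0.012] box [107.7 420. ]
[4, [0.09, -3.0, 2.07], -4.3], [4, [0.09, -3.15, 1.84], -4.3], [4, [0.09, -3.28, 1.59], -4.3], [4, [0.09, -3.39, 1.34], -4.3], [4, [0.09, -3.48, 1.08], -4.3], [4, [0.09, -3.55, 0.81], -4.3], [4, [0.09, -3.6, 0.54], -4.3], [4, [0.09, -3.63, 0.27], -4.3], [4, [0.09, -3.64, -0.01], -4.3], [4, [0.09, -3.63, -0.28], -4.3],
```

{"api": "apply_moves", "payload": {"increments": [[4,[0.1,-3.7,2.2],-5.2],[4,[0.1,-3.9,1.8],-5.2],[4,[0.1,-4.1,1.5],-5.2],[4,[0.1,-4.2,1.2],-5.2],[4,[0.1,-4.3,0.8],-5.2],[4,[0.1,-4.4,0.4],-5.2],[4,[0.1,-4.4,0.1],-5.2],[4,[0.1,-3.0,0],-5.2]]}}

```text
clock: 30.78
position: [550.9, 17.8, 220.9]
tool_rot: [-3.14, 1.466, -3.063]
wrist_force: [0.7, 0.5, -0.7]
width: 45.5
```

```bash
python3 -c "
from h import *
s=manip.get_state();print(s['width'],s['wrist_force']);plan(*b2w(50,60),210,-94.6,3.8,4)"
```

```text
45.51672991662688 [ 0.7405718   0.46319069 -0.72727408]
at [550.9  17.8 220.9] phi -94.4 d [ 11.1 -25.  -10.9] dphi -0.2 tilt [-0.105 -0.008] box [41.  85.8]
[4, [0.99, -2.57, 1.02], -0.2],
```

{"api": "apply_moves", "payload": {"increments": [[4,[1,-2.5,1.0],0],[4,[3.5,0,0.4],0],[4,[3.5,0,0.4],0],[4,[3.5,0,0.4],0],[4,[2.0,0,0.2],0],[4,[0,0,0],0]]}}

```text
clock: 31.52
position: [564.4, -10.6, 85.2]
tool_rot: [-3.118, 1.474, -3.044]
wrist_force: [0.3, 0.2, -0.3]
width: 45.2
```

```bash
python3 -c "
from h import *
s=manip.get_state();print(s['width'],s['wrist_force']);plan(*b2w(50,60),43,-94.6,3.8,4)"
```

```text
45.19454900928679 [ 0.2688201   0.19616787 -0.30537285]
at [564.4 -10.6  85.2] phi -94.2 d [ -2.4   3.4 -42.2] dphi -0.4 tilt [-0.096 -0.009] box [52.2 56.4]
[4, [2.11, 0.18, 0.1], -0.2], [4, [2.11, 0.18, 0.1], -0.2],
```

{"api": "apply_moves", "payload": {"increments": [[4,[1.5,0,0.1],0],[4,[1.5,0,0.1],0],[4,[0.8,0,0],0],[4,[0.3,0,0],0]]}}

```text
clock: 32.02
position: [563.9, -10.9, 44.3]
tool_rot: [-3.105, 1.479, -3.032]
wrist_force: [0.3, -0.0, -1.2]
width: 45.1
```

```bash
python3 -c "
from h import *
s=manip.get_state();print(s['width'],s['wrist_force']);plan(*b2w(50,60),43,-94.6,3.8,4)"
```

```text
45.11005801220838 [ 0.25945781 -0.01902591 -1.1915349 ]
at [563.9 -10.9  44.3] phi -94.2 d [-2.   3.7 -1.3] dphi -0.4 tilt [-0.092 -0.01 ] box [51.7 56.2]
[4, [0.14, 0.38, -0.16], -0.4],
```

{"api": "apply_moves", "payload": {"increments": [[4,[0.2,0,0],0],[5.6,[0,0,0],0],[5.6,[0,0,0],0],[5.6,[0,0,0],0],[5.6,[-3,0,-0.3],0],[5.6,[-4,0,-0.4],0],[5.6,[-5,0,-0.5],0],[5.6,[-5,0,-0.5],0]]}}

```text
clock: 33.02
position: [561.0, -10.3, 215.4]
tool_rot: [-3.121, 1.472, -3.048]
wrist_force: [0.4, -0.2, -0.2]
width: 55.7
```

```bash
python3 - <<'E'
from h import *
s=manip.get_state();print(s['width'],s['wrist_force'])
for n in ('scene','side'):
    c=grab(n);print(n);tins(c,61);save(c,n+'12.pkl')
plan(*b2w(150,0),270,-4.6,5,5)
a=load('scene12.pkl')['image'];b=load('side12.pkl')['image']
cv2.imwrite('pics/s12.png',np.hstack([cv2.resize(a[90:330,220:470],None,fx=1.6,fy=1.6),cv2.resize(b[100:350,160:410],None,fx=1.536,fy=1.536)]))
E
```

```text
55.7086255839138 [ 0.39904601 -0.16910527 -0.19253106]
scene
cap px [308. 206.] at [559.6  -7.2] cw side angle mod90 74.1 size [23. 21.] white 0.61
side
cap px [302. 204.] at [553.7  -3.9] cw side angle mod90 0.3 size [23. 21.] white 0.88
at [563.8 -10.7 220. ] phi -94.2 d [102.6 -48.4  50. ] dphi 89.6 tilt [-0.086 -0.011] box [51.6 56.4]
[5, [-0.58, -0.56, 0.94], 9.0], [5, [-0.58, -0.41, 1.02], 9.0], [5, [-0.58, -0.24, 1.07], 9.0], [5, [-0.58, -0.07, 1.09], 9.0], [5, [-0.58, 0.1, 1.09], 9.0], [5, [-0.58, 0.27, 1.06], 9.0], [5, [-0.58, 0.43, 1.01], 9.0], [5, [-0.58, 0.58, 0.93], 9.0], [5, [-0.58, 0.72, 0.83], 9.0], [5, [-0.58, 0.84, 0.71], 9.0],
```

View pics/s12.png

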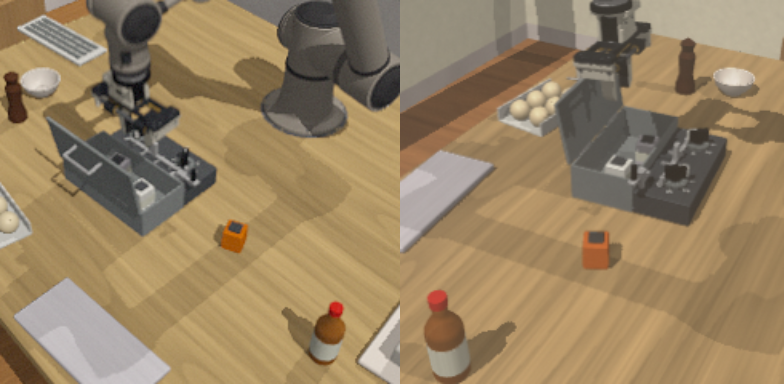

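Both pale tins stand in the well and only the orange one is left on the table. Next I'll go back over the handle to shut the lid.

{"api": "apply_moves", "payload": {"increments": [[4,[-3.0,0,0.2],0],[4,[-2.5,-0.6,1.2],10.4],[4,[-0.5,-0.5,1.5],10.4],[4,[-0.3,-0.3,1.8],10.4],[4,[0,0.1,1.9],10.4],[4,[0,0.5,1.8],10.4],[4,[0,0.8,1.7],10.4],[3,[0,1.1,1.5],10.4]]}}

```text
clock: 34.12
position: [684.6, -61.0, 274.0]
tool_rot: [-1.779, 1.484, -3.016]
wrist_force: [0.0, -0.6, 0.3]
width: 34.2
```

```bash
python3 -c "
from h import *
plan(*b2w(186,1),275,-3.8,5,1.8)"
```

```text
at [684.6 -61.  274. ] phi -19.2 d [17.6  5.9  1. ] dphi 15.4 tilt [-0.086 -0.011] box [167.9  -3.5]
[1.8, [-0.13, 0.92, 0.01], 7.7], [1.8, [-0.13, 0.92, -0.11], 7.7],
```

{"api": "apply_moves", "payload": {"increments": [[2,[-0.1,0.9,0],7.7],[2,[-0.1,0.8,-0.1],7.7],[2,[0,0,0],0]]}}

```text
clock: 34.5
position: [701.8, -56.4, 271.0]
tool_rot: [-1.512, 1.48, -3.027]
wrist_force: [-0.4, -0.3, 0.1]
width: 20.1
```

```bash
python3 - <<'E'
from h import *
c=grab('wrist');c=grab('wrist');save(c,'w13.pkl');plan(*b2w(176,1),174,-3.8,4,2)
im=c['image'];print(manip.get_state()['width'])
us=proj(c,[[*b2w(176,y),173] for y in (40,0,-40)]);print(us)
for u in us: cv2.circle(im,tuple(int(v) for v in u),2,(0,0,255),1)
cv2.imwrite('pics/w13.png',im[60:340,160:480])
E
```

```text
at [701.4 -56.5 271.5] phi -3.3 d [ -9.1   0.6 -97.5] dphi -0.5 tilt [-0.09 -0.01] box [185.   -0.3]
[2, [3.26, -0.01, -0.05], -0.2], [2, [3.26, -0.01, -0.05], -0.2], [2, [3.26, -0.01, -0.05], -0.2], 
20.06959697319765
[[310.5818059  155.34700303]
 [311.90883847 204.33602988]
 [313.12795185 249.42260662]]
```

View pics/w13.png

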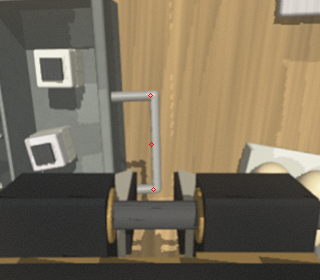

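{"api": "apply_moves", "payload": {"increments": [[2,[3.2,0.1,0],0],[2,[3.2,0.1,0],0],[2,[3.2,0,0],0]]}}

```text
clock: 34.98
position: [695.4, -58.0, 177.3]
tool_rot: [-1.489, 1.488, -2.995]
wrist_force: [0.6, 0.1, -0.2]
width: 20.0
```

```bash
python3 -c "
from h import *
plan(*b2w(178,1),174,-3.8,5,1.8);print(manip.get_state()['wrist_force'])"
```

```text
at [695.4 -58.  177.3] phi -3.7 d [-1.1  2.2 -3.3] dphi -0.1 tilt [-0.082 -0.012] box [178.9  -1.3]
[1.8, [0.34, -0.07, -0.23], -0.1], 
[ 0.59630408  0.11246352 -0.20994528]
```

{"api": "apply_moves", "payload": {"increments": [[2,[0.3,0,0],0],[0.3,[0,0,0],0],[0.3,[0,0,0],0],[0.3,[0,0,0],0]], "newtons": 30}}

```text
clock: 35.48
position: [693.7, -58.1, 174.2]
tool_rot: [-1.505, 1.484, -3.007]
wrist_force: [-0.4, 0.5, -6.2]
width: 6.9
```

```bash
python3 -c "
from h import *
arc(98.6,26.6,8)"
```

```text
w 6.937229321024264 F [-0.4  0.5 -6.2] box [177.3  -1.2] z 174.2 phi -3.9 tilt [-0.086 -0.012]
handle expected now box/z [176.8   0.  170. ]
[0.3, [-0.64, -1.61, 0.02], 0], [0.3, [-0.38, -1.69, 0.02], 0], [0.3, [-0.11, -1.73, 0.02], 0], [0.3, [0.16, -1.72, 0.02], 0], [0.3, [0.43, -1.68, 0.02], 0], [0.3, [0.69, -1.59, 0.02], 0], [0.3, [0.93, -1.46, 0.01], 0], [0.3, [1.15, -1.3, 0.01], 0],
```

{"api": "apply_moves", "payload": {"increments": [[0.3,[-0.6,-1.6,0],0],[0.3,[-0.4,-1.7,0],0],[0.3,[-0.1,-1.7,0],0],[0.3,[0.2,-1.7,0],0],[0.3,[0.4,-1.7,0],0]]}}

```text
clock: 36.1
position: [618.9, -64.3, 193.0]
tool_rot: [-1.376, 1.514, -2.876]
wrist_force: [3.8, 0.1, -1.0]
width: 7.2
```

```bash
python3 -c "
from h import *
arc(53.6,-0.4,6)"
```

```text
w 7.204350269617428 F [ 3.8  0.1 -1. ] box [102.2  -1.5] z 193.0 phi -4.0 tilt [-0.055 -0.015]
handle expected now box/z [ 93.3   0.  182.5]
[0.3, [0.64, -1.61, 0.01], 0], [0.3, [0.88, -1.49, 0.01], 0], [0.3, [1.11, -1.33, 0.0], 0], [0.3, [1.3, -1.14, -0.0], 0], [0.3, [1.46, -0.92, -0.01], 0], [0.3, [1.59, -0.68, -0.01], 0],
```

{"api": "apply_moves", "payload": {"increments": [[0.3,[0.9,-1.6,0],0],[0.3,[1.0,-1.5,0],0],[0.3,[1.2,-1.4,0],0],[0.3,[1.3,-1.2,0],0]]}}

```text
clock: 36.6
position: [565.6, -68.7, 168.4]
tool_rot: [-0.977, 1.539, -2.476]
wrist_force: [-7.1, 1.5, 12.7]
width: 6.9
```

```bash
python3 -c "
from h import *
arc(22,0,3)"
```

```text
w 6.879707524701152 F [-7.1  1.5 12.7] box [48.7 -1.6] z 168.4 phi -4.1 tilt [-0.025 -0.019]
handle expected now box/z [ 41.2  -0.  152.7]
[0.3, [1.09, -0.89, -0.01], 0], [0.3, [1.2, -0.75, -0.01], 0], [0.3, [1.28, -0.59, -0.02], 0],
```

{"api": "apply_moves", "payload": {"increments": [[0.3,[1.5,-1.1,0],0],[0.3,[1.6,-1.0,0],0],[0.3,[1.6,-0.8,0],0]]}}

```text
clock: 36.98
position: [535.0, -71.3, 129.4]
tool_rot: [-0.77, 1.544, -2.267]
wrist_force: [-0.3, 3.0, 2.9]
width: 6.7
```

```bash
python3 -c "
from h import *
arc(5,0,1)"
```

```text
w 6.661845860639954 F [-0.3  3.   2.9] box [18.  -1.7] z 129.4 phi -4.2 tilt [-0.017 -0.021]
handle expected now box/z [ 22.1   0.  126.3]
[0.3, [0.88, -0.39, -0.01], 0],
```

{"api": "apply_moves", "payload": {"increments": [[0.3,[0.6,-0.2,0],0],[0.3,[0.6,-0.1,0],0],[0.3,[0.4,0,0],0]]}}

```text
clock: 37.35
position: [531.9, -71.5, 121.4]
tool_rot: [-0.633, 1.545, -2.13]
wrist_force: [-15.6, 4.5, 36.2]
width: 6.7
```

```bash
python3 -c "
from h import *
arc(0,0,1)"
```

```text
w 6.733471808122201 F [-15.6   4.5  36.2] box [14.9 -1.7] z 121.4 phi -4.2 tilt [-0.014 -0.022]
handle expected now box/z [ 18.   -0.  117.5]
[0.3, [0.0, 0.0, 0.0], 0],
```

{"api": "apply_moves", "payload": {"increments": [[3,[0,0,0],0],[3,[0,0,0],0],[3,[-3,0,0],0],[3,[-3.5,0,0],0],[4,[0,0,0],0]], "newtons": 12}}

```text
clock: 37.98
position: [536.0, -71.0, 189.7]
tool_rot: [-0.391, 1.545, -1.888]
wrist_force: [0.1, 0.2, 0.5]
width: 35.9
```

```bash
python3 - <<'E'
from h import *
plan(*b2w(-24,152),170,85.4,5,4);print(manip.get_state()['wrist_force'])
for n in ('scene','side'): save(grab(n),n+'14.pkl')
b=load('side14.pkl')['image'];a=load('scene14.pkl')['image']
cv2.imwrite('pics/s14.png',np.hstack([cv2.resize(a[150:250,240:370],None,fx=3,fy=3,interpolation=2),cv2.resize(b[160:260,260:390],None,fx=3,fy=3,interpolation=2)]))
E
```

```text
at [536.  -71.  189.7] phi -4.2 d [-55.1 149.6 -19.7] dphi 89.6 tilt [-0.008 -0.024] box [19.  -1.5]
[4, [0.17, -0.44, -1.54], 9.0], [4, [0.17, -0.67, -1.45], 9.0], [4, [0.17, -0.89, -1.33], 9.0], [4, [0.17, -1.09, -1.17], 9.0], [4, [0.17, -1.25, -0.99], 9.0], [4, [0.17, -1.39, -0.78], 9.0], [4, [0.17, -1.5, -0.55], 9.0], [4, [0.17, -1.57, -0.31], 9.0], [4, [0.17, -1.6, -0.07], 9.0], [4, [0.17, -1.59, 0.18], 9.0], 
[0.11994427 0.19622436 0.49273287]
```

View pics/s14.png

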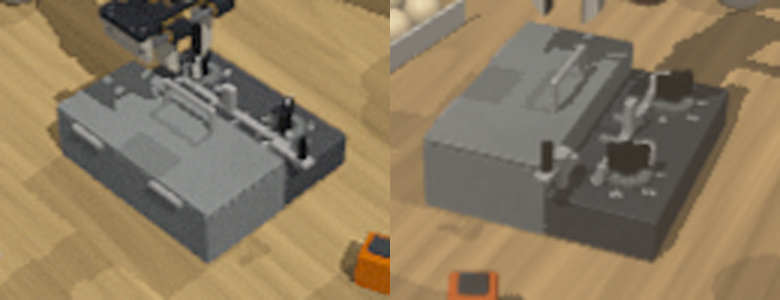

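The lid is shut. The hasp's peg shows at side-view pixel (312,207) (its top). I'll move there.

{"api": "apply_moves", "payload": {"increments": [[4,[0,-0.5,-1.8],10.4],[4,[0,-0.8,-1.7],10.4],[4,[0,-1.1,-1.5],10.4],[4,[0,-1.4,-1.2],10.4],[4,[0,-1.6,-1.0],10.4],[4,[0,-1.8,-0.7],10.4],[4,[0,-1.9,-0.4],10.4],[4,[0,-1.9,0],10.4]]}}

```text
clock: 39.08
position: [478.3, 75.1, 172.6]
tool_rot: [0.403, 1.531, -2.594]
wrist_force: [-0.4, -0.3, -0.6]
width: 40.0
```

```bash
python3 - <<'E'
from h import *
c=load('side14.pkl');print('peg',w2b(onz(c,(312.3,207.5),122)))
c=grab('wrist');plan(*b2w(-24,152),113,85.4,5,4)
u=proj(c,[[*b2w(-23,153),122]])[0];print(u);g=cv2.cvtColor(c['image'],cv2.COLOR_BGR2HSV)[...,2];x,y=u.astype(int)
m=np.zeros_like(g);m[y-30:y+30,x-35:x+35]=(g[y-30:y+30,x-35:x+35]<50);n,l,st,ce=cv2.connectedComponentsWithStats(m)
print([(st[i].tolist(),ce[i].round()) for i in range(1,n) if st[i,4]>40])
E
```

```text
peg [-25.09337015 155.48960901]
at [477.2  76.8 172.4] phi 82.1 d [  3.6   1.8 -59.4] dphi 3.3 tilt [-0.035 -0.019] box [-27.8 150.5]
[4, [2.96, -0.11, -0.3], 1.6], [4, [2.96, -0.11, -0.3], 1.6], 
[307.02602094 219.85907119]
[([272, 236, 6, 13, 43], array([275., 243.]))]
```

{"api": "apply_moves", "payload": {"increments": [[4,[2.9,-0.2,-0.2],1.6],[4,[2.9,-0.1,-0.2],1.6],[4,[0.2,0,0],0],[0.8,[0,0,0],0],[0.8,[0,0,0],0],[0.8,[0,0,0],0],[0.8,[0,0,0],0]]}}

```text
clock: 40.0
position: [479.0, 78.6, 110.2]
tool_rot: [0.406, 1.53, -2.642]
wrist_force: [0.4, 1.3, -5.6]
width: 11.2
```

```bash
python3 - <<'E'
from h import *
s=manip.get_state();print(s['width'],s['wrist_force']);T=T_tool();print(T[:3,3],w2b(T[:3,3]),phi_now(),T[:2,0])
for a,b in zip([92,72,54,36,18,0],[72,54,36,18,0,-3]):
    f=lambda a:b2w(38*np.cos(np.radians(a)),38*np.sin(np.radians(a)))
    print(np.round(T[:3,:3].T@[*(f(b)-f(a)),0]/10,2))
E
```

```text
11.210291670873918 [ 0.38003709  1.31419624 -5.56406697]
[478.9803491   78.59010497 110.16780915] [-25.85365017 152.14035692] 84.65737547964996 [-0.03577346 -0.01951385]
[-0.05  0.2  -1.3 ]
[-0.03  0.55 -1.05]
[-0.02  0.85 -0.83]
[-0.    1.07 -0.53]
[ 0.01  1.18 -0.17]
[0.   0.2  0.01]
```

{"api": "apply_moves", "payload": {"increments": [[0.8,[0,0.2,-1.3],0],[0.8,[0,0.6,-1.1],0],[0.8,[0,0.9,-0.8],0],[0.8,[0,1.1,-0.5],0],[0.8,[0,1.2,-0.2],0],[0.8,[0,0.2,0],0]]}}

```text
clock: 40.75
position: [528.0, 44.5, 110.0]
tool_rot: [0.235, 1.541, -2.815]
wrist_force: [-2.3, 5.5, 0.7]
width: 11.4
```

```bash
python3 - <<'E'
from h import *
s=manip.get_state();print(s['width'],s['wrist_force']);T=T_tool();q=w2b(T[:3,3]);print(T[:3,3],q,phi_now(),T[:2,0]);print(np.degrees(np.arctan2(q[1]-115,q[0]+23)))
E
```

```text
11.387521183063235 [-2.26885558  5.50875933  0.72117839]
[528.03568902  44.491244   110.04096214] [ 20.32221946 114.23326314] 84.73349936561601 [-0.02790991 -0.00946282]
-1.0139415874592625
```

{"api": "apply_moves", "payload": {"increments": [[3.5,[0,0,0],0],[3.5,[0,0,0],0],[3.5,[-3,0,0],0],[3.5,[-3,0,0],0],[3.5,[0,1.5,1.0],0]], "newtons": 20}}

```text
clock: 41.38
position: [522.1, 28.3, 172.3]
tool_rot: [0.362, 1.542, -2.685]
wrist_force: [0.3, 0.1, -1.1]
width: 35.2
```

```bash
python3 -c "
from h import *
plan(*b2w(-51,-0.5),150,85.8,5,3);s=manip.get_state();print(s['width'],s['wrist_force'])"
```

```text
at [522.1  28.3 172.3] phi 84.6 d [ -56.  -103.8  -22.3] dphi 1.2 tilt [-0.026 -0.013] box [13.1 98.5]
[3, [0.84, 3.26, 2.16], 0.4], [3, [0.84, 3.28, 2.14], 0.4], [3, [0.84, 3.29, 2.12], 0.4], 
35.183241065985236 [ 0.34946579  0.05096307 -1.09871152]
```

{"api": "apply_moves", "payload": {"increments": [[3,[0.6,3.3,2.2],0.4],[3,[0.6,3.3,2.1],0.4],[3,[0.6,3.3,2.1],0.4],[3,[0,0,0],0]]}}

```text
clock: 41.88
position: [460.8, -81.8, 153.6]
tool_rot: [0.365, 1.537, -2.703]
wrist_force: [0.2, 0.2, 0.1]
width: 30.2
```

```bash
python3 -c "
from h import *
plan(*b2w(-51.3,-0.7),93,85.8,3.2,3)"
```

```text
at [460.8 -81.8 153.6] phi 85.8 d [  5.    6.  -60.6] dphi 0.0 tilt [-0.03  -0.014] box [-56.8  -6.3]
[3, [3.02, -0.32, -0.37], 0.0], [3, [3.02, -0.32, -0.37], 0.0],
```

{"api": "apply_moves", "payload": {"increments": [[3,[0.5,-0.5,-0.6],0],[3,[2.7,-0.1,-0.1],0],[3,[2.7,0,0],0],[3,[0,0,0],0],[1,[0,0,0],0],[1,[0,0,0],0],[1,[0,0,0],0]]}}

```text
clock: 42.75
position: [468.5, -75.6, 92.0]
tool_rot: [0.551, 1.536, -2.511]
wrist_force: [0.6, 3.5, -7.6]
width: 15.4
```

```bash
python3 -c "
from h import *
s=manip.get_state();print(s['width'],s['wrist_force']);plan(*b2w(-36,-0.7),93,85.8,3.2,1)"
```

```text
15.396262167765936 [ 0.64425862  3.53122225 -7.60288099]
at [468.5 -75.6  92. ] phi 85.4 d [12.6  1.1  1. ] dphi 0.4 tilt [-0.028 -0.02 ] box [-48.6  -0.8]
[1, [-0.14, -0.0, -1.26], 0.4],
```

{"api": "apply_moves", "payload": {"increments": [[1,[0,0,-0.5],0],[1,[0,0,-0.5],0],[1,[0,0,-0.4],0],[1,[0,0,-0.4],0]]}}

```text
clock: 43.25
position: [483.3, -74.2, 91.7]
tool_rot: [0.418, 1.527, -2.642]
wrist_force: [-20.7, -8.9, 10.2]
width: 15.5
```

```bash
python3 -c "
from h import *
s=manip.get_state();print(s['width'],s['wrist_force']);plan(*b2w(-36,-0.7),93,85.8,3.2,1)"
```

```text
15.54734854472625 [-20.66965249  -8.92007888  10.2216679 ]
at [483.3 -74.2  91.7] phi 85.3 d [-2.2 -0.4  1.3] dphi 0.5 tilt [-0.038 -0.021] box [-33.7  -0.5]
[1, [-0.12, 0.02, 0.23], 0.5],
```

{"api": "apply_moves", "payload": {"increments": [[3.2,[0,0,0.1],0],[3.2,[0,0,0],0],[3.2,[-3.5,0,0],0],[3.2,[-3.0,0,0],0]], "newtons": 15}}

```text
clock: 43.75
position: [486.5, -72.1, 158.6]
tool_rot: [0.431, 1.53, -2.629]
wrist_force: [1.6, -0.5, 1.0]
width: 32.0
```

```bash
python3 -c "
from h import *
s=manip.get_state();print(s['width'],s['wrist_force']);plan(*b2w(-77,-76),150,55.4,3.2,3)"
```

```text
31.982041945729595 [ 1.62797578 -0.50240779  1.03819012]
at [486.5 -72.1 158.6] phi 85.3 d [-40.3 -80.8  -8.6] dphi -29.9 tilt [-0.035 -0.02 ] box [-30.4   1.3]
[3, [0.29, 1.93, 1.16], -7.5], [3, [0.29, 1.76, 1.4], -7.5], [3, [0.29, 1.56, 1.62], -7.5], [3, [0.29, 1.34, 1.81], -7.5],
```

{"api": "apply_moves", "payload": {"increments": [[3,[0.2,1.9,1.2],-7.5],[3,[0.2,1.7,1.4],-7.5],[3,[0.2,1.5,1.6],-7.5],[3,[0.2,1.3,1.8],-7.5]]}}

```text
clock: 44.25
position: [451.1, -152.4, 158.8]
tool_rot: [0.266, 1.54, -2.25]
wrist_force: [0.3, 0.4, -0.6]
width: 30.2
```

```bash
python3 -c "
from h import *
c=grab('wrist');c=grab('wrist');plan(*b2w(-77,-76),81,55.4,3.2,3);cv2.imwrite('pics/w15.png',c['image'][100:340,180:460])"
```

```text
at [ 450.7 -153.2  158.7] phi 54.5 d [ -4.4   0.3 -77.7] dphi 0.9 tilt [-0.02  -0.024] box [-72.6 -76.6]
[3, [2.59, -0.11, 0.04], 0.3], [3, [2.59, -0.11, 0.04], 0.3], [3, [2.59, -0.11, 0.04], 0.3],
```

View pics/w15.png

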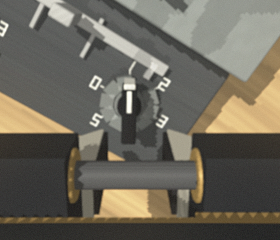

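{"api": "apply_moves", "payload": {"increments": [[3,[2.6,-0.1,0],0.8],[3,[2.6,-0.1,0],0],[3,[2.4,0,0],0],[3,[0,0,0],0],[0.5,[0,0,0],0],[0.5,[0,0,0],0],[0.5,[0,0,0],0]]}}

```text
clock: 45.22
position: [451.2, -148.9, 84.4]
tool_rot: [0.367, 1.545, -2.182]
wrist_force: [0.5, 2.4, -7.0]
width: 10.9
```

```bash
python3 -c "
from h import *
s=manip.get_state();print(s['width'],s['wrist_force']);plan(*b2w(-75,-75),82,120,3.2,.5)"
```

```text
10.854778006676257 [ 0.48979193  2.38949945 -7.013731  ]
at [ 451.2 -148.9   84.4] phi 56.1 d [-3.1 -2.9 -2.4] dphi 63.9 tilt [-0.015 -0.021] box [-71.7 -72.4]
[0.5, [0.04, 0.01, 0.06], 9.1], [0.5, [0.04, 0.02, 0.06], 9.1], [0.5, [0.04, 0.03, 0.05], 9.1], [0.5, [0.04, 0.03, 0.05], 9.1], [0.5, [0.04, 0.04, 0.04], 9.1], [0.5, [0.04, 0.05, 0.03], 9.1], [0.5, [0.04, 0.05, 0.03], 9.1],
```

{"api": "apply_moves", "payload": {"increments": [[0.5,[0,0,0.3],9.3],[0.5,[0,0,0.1],9.3],[0.5,[0,0,0],9.3],[0.5,[0,0,0],9.3],[0.5,[0,0,0],9.3],[0.5,[0,0,0],9.3],[0.5,[0,0,0],9.3],[0.5,[0,0,0],0]]}}

```text
clock: 46.22
position: [450.9, -156.4, 84.7]
tool_rot: [1.919, 1.539, -1.805]
wrist_force: [1.4, -0.6, -8.4]
width: 10.9
```

```bash
python3 -c "
from h import *
s=manip.get_state();print(s['width'],s['wrist_force']);plan(*b2w(-75,-75),82,120,3.2,.5)"
```

```text
10.930857000164497 [ 1.41390808 -0.55662573 -8.41679849]
at [ 450.9 -156.4   84.7] phi 123.4 d [-2.8  4.7 -2.7] dphi -3.4 tilt [-0.007 -0.031] box [-72.6 -79.9]
[0.5, [0.26, -0.25, 0.5], -3.4],
```

{"api": "apply_moves", "payload": {"increments": [[2.8,[0,0,0],0],[2.8,[0,0,0],0],[2.8,[-3.5,0,0],0],[2.8,[-3.0,0,0],0]]}}

```text
clock: 46.72
position: [451.6, -153.7, 151.7]
tool_rot: [1.908, 1.54, -1.813]
wrist_force: [-0.2, -0.8, -0.5]
width: 27.9
```

```bash
python3 -c "
from h import *
s=manip.get_state();print(s['width'],s['wrist_force']);plan(434,-4,150,56,2.2,3)"
```

```text
27.878611000236972 [-0.24249363 -0.77704419 -0.50921565]
at [ 451.6 -153.7  151.7] phi 123.2 d [-17.6 149.7  -1.7] dphi -67.2 tilt [-0.007 -0.03 ] box [-71.7 -77.2]
[3, [-0.03, -1.45, 1.21], -8.4], [3, [-0.03, -1.61, 0.98], -8.4], [3, [-0.03, -1.73, 0.74], -8.4], [3, [-0.03, -1.82, 0.48], -8.4], [3, [-0.03, -1.87, 0.21], -8.4], [3, [-0.03, -1.88, -0.07], -8.4], [3, [-0.03, -1.85, -0.34], -8.4], [3, [-0.03, -1.78, -0.61], -8.4],
```

{"api": "apply_moves", "payload": {"increments": [[3,[0,-1.4,1.2],-8.4],[3,[0,-1.6,1.0],-8.4],[3,[0,-1.7,0.7],-8.4],[3,[0,-1.8,0.5],-8.4],[3,[0,-1.9,0.2],-8.4],[3,[0,-1.9,-0.1],-8.4],[3,[0,-1.8,-0.3],-8.4],[3,[0,-1.8,-0.6],-8.4]]}}

```text
clock: 47.72
position: [434.5, -1.6, 154.3]
tool_rot: [1.2, 1.535, -1.303]
wrist_force: [0.1, 0.1, 0.1]
width: 30.0
```

```bash
python3 -c "
from h import *
c=grab('wrist');c=grab('wrist');print(manip.get_state()['width']);plan(434,-4,82,56,2.8,3)
u=proj(c,[[434.5,-4,90]])[0];g=cv2.cvtColor(c['image'],cv2.COLOR_BGR2HSV)[...,2];x,y=u.astype(int);print(u)
m=np.zeros_like(g);m[y-35:y+5,x-25:x+25]=g[y-35:y+5,x-25:x+25]<45;n,l,st,ce=cv2.connectedComponentsWithStats(m);print([st[i].tolist() for i in range(1,n) if st[i,4]>30])
for r in range(y-30,y+10,4): print(r,''.join('#' if v<45 else('o' if v>200 else '.') for v in g[r,x-30:x+30]))"
```

```text
30.26814390096254
at [434.1  -1.  154.2] phi 53.5 d [ -0.1  -3.  -72.2] dphi 2.5 tilt [ 0.009 -0.035] box [-76.9  76.4]
[3, [2.41, 0.0, 0.03], 0.8], [3, [2.41, 0.0, 0.03], 0.8], [3, [2.41, 0.0, 0.03], 0.8], 
[315.26394376 222.22694272]
[[304, 187, 23, 40, 434]]
192 .........................##############.....................
196 .........................##.#.##..####......................
200 .......................##...##.##...###.....................
204 ....................#####.....#.#.#...##....................
208 ...................#..##...#..############..................
212 ...................#######.#....#....#####..................
216 ....................#.###.#..####..#####....................
220 o.......................#...#...#.####......................
224 ........................####.#....####......................
228 ........................###...o...#.#....................o..
```

{"api": "apply_moves", "payload": {"increments": [[2.8,[2.4,0,0],0.8],[2.8,[2.4,0,0],0.8],[2.8,[2.2,0,0],0.8],[2.8,[0,0,0],0],[0.5,[0,0,0],0],[0.5,[0,0,0],0],[0.5,[0,0,0],0]]}}

```text
clock: 48.7
position: [435.3, -1.4, 85.5]
tool_rot: [1.369, 1.54, -1.194]
wrist_force: [3.3, 0.4, -10.7]
width: 11.1
```

```bash
python3 -c "
from h import *
s=manip.get_state();print(s['width'],s['wrist_force']);plan(*b2w(-75,75),82,-10,3.2,.5)"
```

```text
11.132505888592908 [  3.28451792   0.39875768 -10.73177767]
at [435.3  -1.4  85.5] phi 56.8 d [ 0.8 -0.8 -3.5] dphi -66.8 tilt [ 0.011 -0.029] box [-75.7  75.9]
[0.5, [0.04, 0.01, -0.0], -8.4], [0.5, [0.04, 0.01, -0.0], -8.4], [0.5, [0.04, 0.01, 0.0], -8.4], [0.5, [0.04, 0.01, 0.0], -8.4], [0.5, [0.04, 0.01, 0.0], -8.4], [0.5, [0.04, 0.01, 0.01], -8.4], [0.5, [0.04, 0.01, 0.01], -8.4], [0.5, [0.04, 0.01, 0.01], -8.4],
```

{"api": "apply_moves", "payload": {"increments": [[0.5,[0,0,0],-8.5],[0.5,[0,0,0],-8.5],[0.5,[0,0,0],-8.5],[0.5,[0,0,0],-8.5],[0.5,[0,0,0],-8.5],[0.5,[0,0,0],-8.5],[0.5,[0,0,0],-8.5],[0.5,[0,0,0],-8.5]]}}

```text
clock: 49.7
position: [431.9, 0.0, 85.6]
tool_rot: [-0.051, 1.545, -1.393]
wrist_force: [-0.7, -1.5, -8.1]
width: 10.6
```

{"api": "apply_moves", "payload": {"increments": [[2.8,[0,0,0],0],[2.8,[0,0,0],0],[2.8,[-4,0,0],0],[2.8,[-5,0,0],0],[4,[-5,0,0],0],[4,[-4,0,2],0],[4,[-2,0,4],0],[4,[0,0,4],0]]}}

```text
clock: 50.7
position: [453.5, -93.0, 300.7]
tool_rot: [0.3, 1.539, -1.057]
wrist_force: [-0.0, -0.3, -0.0]
width: 40.1
```

```bash
python3 - <<'E'
from h import *
c=grab('wrist');c=grab('wrist');plan(435,-2,250,-10);print(manip.get_state()['wrist_force'])
for n in ('scene','side'): save(grab(n),n+'16.pkl')
save(c,'w16.pkl')
a=load('scene16.pkl')['image'];b=load('side16.pkl')['image'];w=c['image']
cv2.imwrite('pics/fin.png',np.hstack([cv2.resize(w[0:240,120:480],(396,264)),cv2.resize(b[160:260,255:390],(396,293),interpolation=2)[:264]]))
for x,y,z in [(-75,75,90),(-75,-75,90),(-36,0,91),(18,115,122)]: u=proj(c,[[*b2w(x,y),z]])[0];print(u,(u-[120,0])*1.1)
E
```

```text
at [453.4 -94.9 299.1] phi -12.0 d [-18.4  92.9 -49.1] dphi 2.0 tilt [ 0.013 -0.028] box [-65.2 -18.7]
[9.18, [1.54, 0.03, -3.2], 0.7], [9.18, [1.54, -0.0, -3.2], 0.7], [9.18, [1.54, -0.04, -3.2], 0.7], 
[ 0.00864127  0.25654206 -0.31661775]
[313.06704381  83.72237022] [212.37374819  92.09460724]
[297.0758213  215.00102964] [194.78340343 236.50113261]
[338.44827116 158.0432782 ] [240.29309827 173.84760602]
[416.49962542  49.98478091] [326.14958796  54.983259  ]
```

View pics/fin.png

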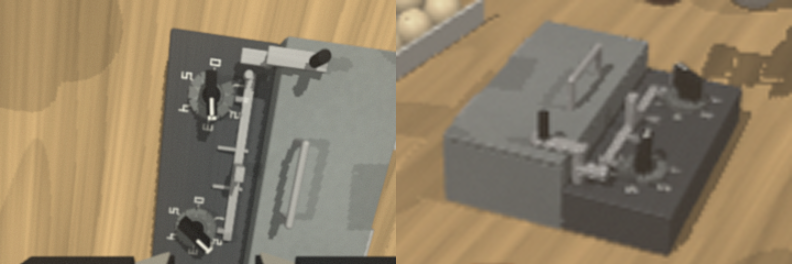

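The last view shows the left pointer at 3 and the right at about 2. The hasp lies over the lid parallel to the box edge, the bolt tab is at its home position ((238,175) seen, (240,174) predicted), and the lid is shut. Handing in.

```bash
python3 -c "
from h import *
print(manip.hand_in(),manip.get_state()['clock'])"
```

```text
the job is handed in; nothing more can be done
the job is handed in; nothing more can be done
```

I handed the job in at about 51 s of the 210 s allowed. I unlocked and opened the box, put both white tins inside, and locked it again. No verdict came back.

- **Tins:** only two were there. Pictures taken just before shutting the lid showed both standing inside the box. I left the orange look-alike alone and kept the arm clear of the bottle, mill and bowl. They looked unmoved in the later pictures, but I did not measure them again at the end.
- **Lid, hasp and bolt:** the last pictures show the lid shut, the hasp over it along the box axis, and the bolt tab at its home position. The lid and the bolt had each come up against their stops, at about 36 N and 21 N.
- **Dials:** the left points to about 3 and the right to about 2, roughly 67° and 68° off the code.
- **Robot:** the gripper was well clear and the wrist force about zero at hand-in.
- **Small disagreements:**
  - The box position measured from the camera was up to about 3 mm off what the grips found.
  - The tool leaned by up to about 7° during the moves; I allowed for that.
  - The gripper read about 7 mm on the 8 mm handle, though it held.

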